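Roll a stand tube into the vee fixture, butt it to the stop and clamp it

TASK

The steel tube waiting on the infeed rails has to be clamped in the vee fixture for its bracket to be fitted: push it gently so that it rolls along the rails into the vee blocks, without picking it up, and let go so that it settles there on its own while the toggle clamp is still open. Then slide it lengthwise in the vees until its end bears lightly on the stop bolt - the bolt's setting must not be knocked - and finally swing the clamp handle up and over until the clamp is locked on the tube. Leave the tools and parts lying around where they are.

Things in the scene. Friction and masses are not known exactly. Their poses are not given: they have to be found in the camera images.
- fixture: Vee fixture, fixed: 180 x 345 x 12 mm aluminium plate on the bench. Origin at bench height under the vee axis, midway between the two vee blocks. x: the way the tube rolls, rails to vees; y: along the vee axis, towards stop and clamp; z up. Offsets below are in this frame. Between the rails and past the tube's free (-y) end there is clear room.
- vee_axis (a point): Centre of a tube seated in the vees: fixture (0, 0, 56.9) mm, axes as the fixture's. Two dark steel vee blocks, 80 (x) x 30 (y) mm, centred at y = 50 and -50, flat tops at z = 47 mm, each with a 90-degree vee 34 mm wide and 17 mm deep at x = 0.
- rails (a point): Middle of the two level infeed rails, fixture (-74, 0, 47) mm, axes as the fixture's. Rails 22 mm wide at y = 50 and -50, tops at z = 47 mm flush with the block tops, from x = -108 to the blocks at x = -40 mm. Lips 8 mm high at their front ends (x = -108 to -113).
- riser: Dark steel block 50 (x) x 84 (y) x 66 mm high on the plate, clamp on top; origin at the foot of its front face, fixture (0, 141, 12) mm, axes as the fixture's. A hex stop bolt with an 18 mm rubber button stands out of that face, pointing at the seated tube's end. Its setting varies, unmeasured: button's face at y = 96 to 120 mm. It hardly gives (12 N/mm); press it with at most 12 N.
- tube: Loose steel tube, 38 mm diameter, 200 mm long, flat closed ends, 0.4 to 0.6 kg. Origin at its centre, y along the tube; x and z turn as it rolls. Starts at rest on the rails parallel to the vees, 50 to 75 mm short of them. Rolls at about 1 N, drops 9 mm over the vee's edge; in the vees it slides lengthwise against 2.5 to 6 N. Push it with less than 20 N.
- tube_mid (a point): Centre of the tube, half-way along its axis; same frame as tube. Ends at +100 and -100 mm along its own y.
- clamp_handle (a joint): Handle of the over-centre toggle clamp, rad. 0: open, handle lying back nearly level towards fixture +y, clamp bar upright (top at z = 215 mm). Closing lifts it up and over towards the tube (-y) about an axis along fixture x, and lowers the bar. Rubber tip touches at about 1.2; dead centre 1.41, then it snaps to 1.47: locked, handle upright. Needs up to 8 N at the grip; stays where left.
- handle_grip (a point): Point on the axis of the clamp handle's black dipped grip (flat-sided, 14 mm along fixture x, 20 mm the other way, 45 to 125 mm from the pivot), 100 mm from the pivot, 25 mm from the free end; moves with the handle. z along the handle to its free end, x along the fixture's x. Free room on both sides.
- handle_pivot (a point): Pivot axis of the clamp handle, fixture (0, 200, 106) mm, fixed, axes as the fixture's.
- clamp_pad: Rubber tip of the clamp bar, 20 mm diameter, origin at the middle of its pressing face. Clamped, it presses on the tube's top at fixture y = 60 mm.
- screwdriver: Bystander, to be left alone: screwdriver, 190 mm long, black handle, lying beyond the vee blocks; origin at the middle of its underside.
- hex_key: Bystander, to be left alone: hex key, 100 mm long, 6 mm thick, lying on the bench near the free end of the tube; origin at the middle of its underside.
- syringe: Bystander, to be left alone: glue syringe, 130 mm long, 36 mm wide at its flange, lying on the mat; origin at the middle of its underside.
- bottle: Bystander, to be left alone: white plastic bottle, 48 mm diameter, 130 mm high, standing; origin at the middle of its underside.
- screw_tray: Bystander, to be left alone: grey tray of small screws, 120 x 80 x 22 mm; origin at the middle of its underside.
- tweezers: Bystander, to be left alone: steel tweezers, 120 mm long, lying on the mat; origin at the middle of its underside.
- offcut: Bystander, to be left alone: short offcut of 25 mm steel tube, 80 mm high, standing; origin at the middle of its underside.
Things that resemble listed ones, but are neither listed nor needed, are in the scene too. Leave any pink look-alike of the tube alone.

How it is judged (in metres and radians):
On the way, in this order (a step that is already met when the one before it is completed fails the run):
1. the tube lies at rest in both vees, centred and square, nothing of the robot touching it, the clamp still open (x of tube_mid in the frame of fixture between -0.002 and 0.002 m and z of tube_mid in the frame of fixture between 0.0539 and 0.0589 m and angle between the y axis of tube_mid and the y axis of fixture, either way round below 0.03 rad and linear speed of tube below 0.01 m/s and contact force between each of the arm, the fingers and tube below 0.05 N and value of joint clamp_handle below 0.6 rad), for 0.3 s.
2. with the clamp still open, the tube, still seated in the vees, bears on the stop bolt with at least 1 N (x of tube_mid in the frame of fixture between -0.002 and 0.002 m and z of tube_mid in the frame of fixture between 0.0539 and 0.0589 m and angle between the y axis of tube_mid and the y axis of fixture, either way round below 0.03 rad and value of joint clamp_handle below 0.6 rad and contact force between tube and riser above 1 N), for 0.15 s.
At the end, for the whole second after the job is handed in: The tube rests in both vees (axis within 2 mm of the vee axis and square to it), its end within 2 mm of the stop bolt's button, the clamp handle locked past dead centre (above 1.43 rad) with the rubber tip pressing on the tube with more than 4 N (x of tube_mid in the frame of fixture between -0.002 and 0.002 m and z of tube_mid in the frame of fixture between 0.0539 and 0.0589 m and angle between the y axis of tube_mid and the y axis of fixture, either way round below 0.03 rad and linear speed of tube below 0.01 m/s and value of joint clamp_handle above 1.43 rad and contact force between tube and clamp_pad above 4 N and distance between tube and stop_button_c0 below 0.1045 m); the robot touches nothing.
It fails at once if the tube and the stop bolt pressed together with more than 12 N (contact force between tube and riser above 12 N).
It fails at once if the tube pushed by the fingers with more than 20 N (contact force between the fingers and tube above 20 N).
It fails at once if the tube lifted off its rails or vees (its centre more than 90 mm above the bench) (height (world z) of tube_mid above 0.09 m).
It fails at once if a bystander moved by more than 20 mm (distance of any of screwdriver, hex_key, syringe, bottle, screw_tray, tweezers, offcut from where it was at the start of the episode above 0.02 m).
It also fails if it takes over 72 s, if anything falls off the work surface, if the arm or the gripper's body presses on something with over 40 N, if the wrist force passes 120 N, or if a joint passes its speed limit or range.

ROBOT

A 6-joint arm with a two-finger parallel gripper is mounted at the origin on the work surface. World frame = base frame: x ahead of the robot, y to its left, z up, the work surface at z = 0. Lengths are in m, angles in degrees, forces in N, time in s.
With the tool pointing down it reaches from about 0.25 to 0.775 m from the base axis. Payload 4 kg.
Tool frame: the origin (TCP) lies at the very end of the fingers, on their centre line; the grasp point (between the pads) lies 19 mm behind it (manip.pinch_z is the distance from the TCP to the grasp point, in m); z points along the fingers, y is the direction in which the jaws open and shut (so a half turn about z gives the same grasp; the last joint's range is limited). The gripper opens to 94 mm and grips with 3 to 60 N. Pads are 16 mm wide; open, the fingers measure 119 mm over their backs; the gripper's body (75 mm by 177 mm) begins 78 mm behind the grasp point.
Start: joints at [-76.954, 4.996, 78.535, -0, 96.463, -5.907], TCP at [0.179, -0.52, 0.179] pointing down, gripper open.
Joint ranges: [-177.83, 177.83], [-43.37, 116.18], [15.69, 146.23], [-61.86, 241.86], [9.47, 152.12], [-147.06, 147.06]. Speed limits (degrees/s): [159.86, 159.86, 180, 180, 180, 180].

INTERFACE

Orientations are given as [roll, pitch, yaw] about the fixed x, y, z axes, in that order (R = Rz(yaw) Ry(pitch) Rx(roll)).
In Python, from station import manip gives the robot as it stands. The module is installed in compiled form; this text tells all that it offers.
- The arm moves only by the tool servo_tool, never from a script. Its argument "series" is a list of rows, each a list of 3 entries, a list of its own where there are three numbers: the gripper's target within -1 to 1 (fully open at 1, half-way at 0, shut at -1), then the shift along the world's x, y, z in m, then the turn about the world's z in rad. In form: [[jaw, [x, y, z], roll], ...]. A call has 1 to 12 rows; each row is the pose to reach, as a shift and turn from the pose measured when the call began; what a row does not reach only later rows make up. A row lasts 1/8 s, in which the tool goes at most 62.5 mm and 10.7 degrees, less where a joint would pass 70% of its speed; a pose out of reach is approached as far as the arm can. A call with a gripper value outside its range is refused whole. The fingers move at their own pace and stop on an object; "newtons" is the grip in N (left out, the last holds). Time passes only in rows, so rows that repeat a pose let the fingers close. It gives the time, the measured TCP pose, the force and the opening at its end, in the units of the state.
- manip.state(): the state, without advancing time (a new reading comes with each control period).
- manip.capture(name): name is "scene" or "top" or "wrist"; returns a dict with "frame" (400x640x3 uint8, red, green, blue), "z_map" (400x640 float32, m along the optical axis (not along the pixel's ray), 0 where there is no reading), "K" (3x3 intrinsics, pixels), "R" (3x3) and "t" (3): a world point X has camera coordinates R X + t; the wrist camera has in their place "tool_from_camera" (4x4, takes a point from camera to tool coordinates, whose origin is the TCP and whose axes are the flange's). Camera axes: x right, y down, z forward; pixel columns grow to the right and rows downward; lengths in m; the calibration is good to about 2 mm. A picture is of the moment at which its call begins: read the wrist's pose just before it.
- manip.finish_job(): hands the job in, once; it reports no verdict.
The state is a dict: "time_s": time; "q": joint angles; "joint_velocities": joint speeds; "joint_efforts": joint torques, N m; "position": TCP position; "tcp_rot": TCP orientation; "force": force on the tool from outside, world axes, zero at the start; "wrist_torque": the same for the moment, N m; "finger_gap": finger opening in m.
Only numpy, scipy, OpenCV 4.12 (cv2) and the standard library are available. Lean on these libraries where they do the work, as an engineer would, in place of code of your own. Each camera call takes 0.05 s, during which the arm holds its last target.

## Working session

There is one attempt and no reset: what is moved stays moved. The work goes in short steps, Python scripts to look and compute and a tool call to move; the robot and the scene stay as the last step left them, time stands still between calls to the robot, and variables do not carry over. Pictures are saved under pics/ and viewed, and the job is handed in when it is done.

Besides the shell and the picture viewer there is one more tool, called after "Emit:" as name([rows], argument=value, ...), one row to a line, values as JSON. servo_tool: Moves the arm, as the interface text tells. Its arguments: {"type":"object","properties":{"series":{"type":"array","items":{"type":"array"}},"newtons":{"type":"number"}},"required":["series"]}

```bash
mkdir -p pics
cat > h.py <<'E'
import numpy as np, cv2
from station import manip
def snap(n,f):
    d=manip.capture(n); cv2.imwrite('pics/'+f,d['frame'][:,:,::-1]); np.savez('pics/'+f+'.npz',**d); return d
def pts(d):
    z=d['z_map']; v,u=np.mgrid[0:400,0:640]; K=d['K']
    P=np.stack([(u-K[0,2])/K[0,0]*z,(v-K[1,2])/K[1,1]*z,z],-1)
    return (P-d['t'])@d['R']  # R^T(P-t)
def proj(d,X):
    c=d['R']@np.asarray(X)+d['t']; p=d['K']@c; return p[:2]/p[2]
def load(f): return dict(np.load('pics/'+f+'.npz'))
E
python3 - <<'E'
from h import *
print(manip.state())
for n in('scene','top'): 
    d=snap(n,n+'0.png'); print(n,d['K'],d['R'],d['t'])
E
```

```text
{'time_s': 0.0, 'q': array([-7.69529646e+01,  5.03890632e+00,  7.86226653e+01, -5.56697544e-04,
        9.64616598e+01, -5.90777629e+00]), 'joint_velocities': array([0.03347797, 0.14205616, 0.04527656, 0.0409903 , 0.05233628,
       0.07657581]), 'joint_efforts': array([-2.35083762e-04, -3.40183675e+01, -3.02428687e+01,  7.17665185e-02,
        3.31965520e-02, -1.86435614e-04]), 'position': array([ 0.17850529, -0.51960304,  0.17762457]), 'tcp_rot': array([-1.79877366e+02, -1.21335455e-02,  1.89547367e+01]), 'force': array([-0.226421  ,  0.66124414,  0.17650162]), 'wrist_torque': array([-0.07317913,  0.03170423, -0.00703129]), 'finger_gap': 0.09404476088201834}
scene [[508.0350913    0.         327.09593492]
 [  0.         508.0350913  195.84247885]
 [  0.           0.           1.        ]] [[-0.60695979  0.79469094 -0.00813174]
 [ 0.67277317  0.5083423  -0.53755406]
 [-0.42305563 -0.33174451 -0.84319008]] [ 0.34448304 -0.32321424  1.83279831]
top [[488.11764973   0.         314.01641415]
 [  0.         488.11764973 201.00506873]
 [  0.           0.           1.        ]] [[-0.00623199 -0.99997961  0.0013927 ]
 [-0.98092138  0.00584259 -0.19431706]
 [ 0.19430496 -0.00257711 -0.98093779]] [0.00617405 0.60580613 1.70077561]
```

View pics/scene0.png

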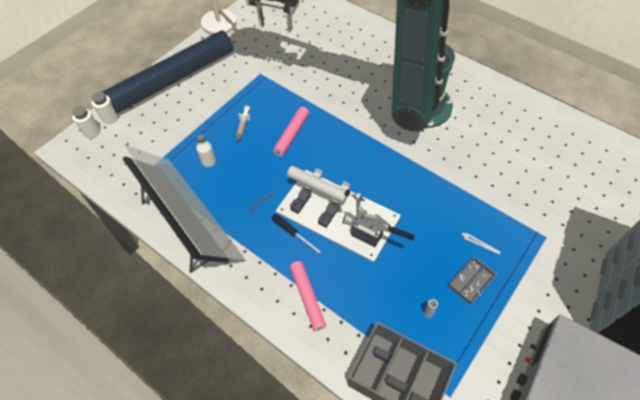

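View pics/top0.png

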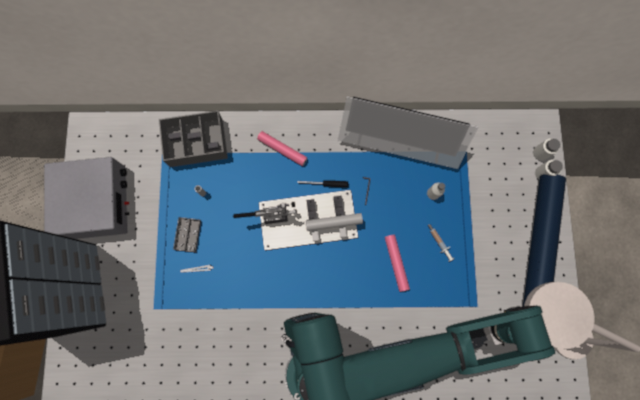

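The top view shows the grey tube at about (335,222), on the rails of the white fixture plate at (262-357, 192-248). The clamp handle points left, towards world +y. The pink look-alikes at (398,263) and (283,148) are to be left alone. Next I'll measure the plate and the tube.

Run:
```python
from h import *
d=load('top0.png'); f=d['frame']; P=pts(d)
c=cv2.resize(f[165:265,215:385],None,fx=4.7,fy=4.7,interpolation=cv2.INTER_CUBIC)
cv2.imwrite('pics/crop_top.png',c[:,:,::-1])
d2=load('scene0.png'); c=cv2.resize(d2['frame'][150:270,265:425],None,fx=5,fy=5,interpolation=cv2.INTER_CUBIC)
cv2.imwrite('pics/crop_sc.png',c[:,:,::-1])
# plate
hsv=cv2.cvtColor(f,cv2.COLOR_RGB2HSV)
for name,dd in(('top',d),('scene',d2)):
    P=pts(dd);hsv=cv2.cvtColor(dd['frame'],cv2.COLOR_RGB2HSV)
    roi=(P[...,0]>.3)&(P[...,0]<.65)&(P[...,1]>-.25)&(P[...,1]<.3)&(dd['z_map']>0)
    m=roi&(abs(P[...,2]-.012)<.006)&(hsv[...,1]<70)&(hsv[...,2]>120)
    m=cv2.morphologyEx(m.astype(np.uint8),cv2.MORPH_OPEN,np.ones((2,2)))
    n,l,s,_=cv2.connectedComponentsWithStats(m); i=1+np.argmax(s[1:,4]);
    print(name,s[i],P[roi&(hsv[...,0]>95)&(hsv[...,0]<115)&(hsv[...,1]>150)][:,2].mean())
    q=P[m>0][:,:2]; r=cv2.minAreaRect((q*1000).astype(np.float32)); print(r, cv2.boxPoints(r))
    t=roi&(P[...,2]>.07)&(P[...,2]<.1)&(hsv[...,1]<60)
    for k in range(0,1): 
        q=P[t]; print('hi',len(q),q.min(0),q.max(0))
```

```text
top [ 263  197   52   54 1031] 0.0006701119969728879
((450.0081787109375, 7.507659912109375), (368.9053649902344, 346.3314208984375), 7.9869537353515625) [[ 243.28375  153.36436]
 [ 291.4057  -189.60756]
 [ 656.7326  -138.34904]
 [ 608.61066  204.62288]]
hi 718 [ 0.49764784 -0.1675311   0.07002093] [0.58229232 0.18315462 0.09611226]
scene [ 281  190  110   72 2025] 0.004088491806023291
((849.55224609375, 156.828369140625), (910.2792358398438, 367.64691162109375), 22.130260467529297) [[ 358.6941   155.65224]
 [ 497.19165 -184.91003]
 [1340.4104   158.0045 ]
 [1201.9128   498.56677]]
hi 965 [ 0.50027473 -0.16808319  0.07002767] [0.59211166 0.18909218 0.09985197]
```

View pics/crop_top.png

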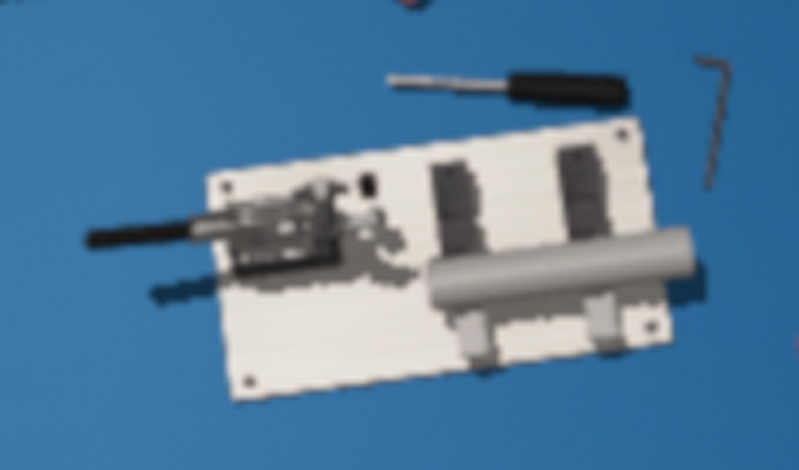

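View pics/crop_sc.png

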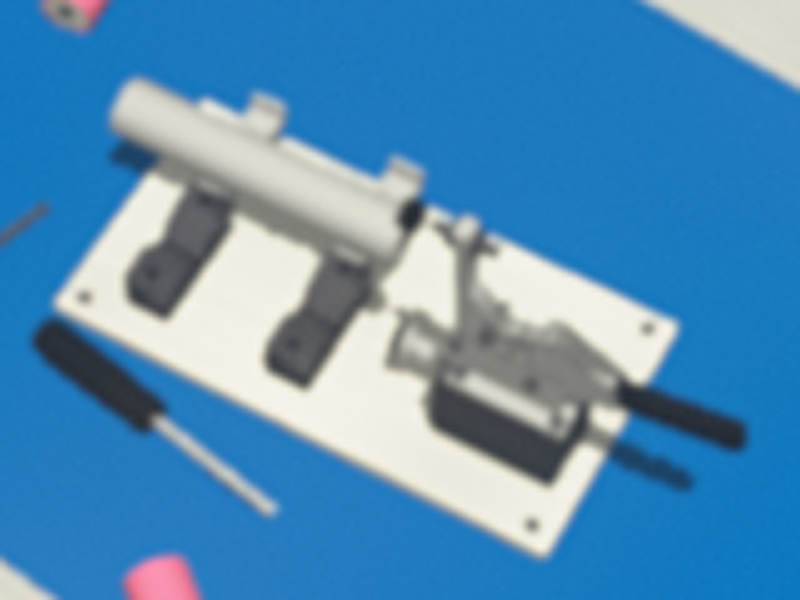

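Run:
```python
from h import *
d=load('top0.png')
def ray(d,u,v,z):
    K=d['K']; r=d['R'].T@np.array([(u-K[0,2])/K[0,0],(v-K[1,2])/K[1,1],1]); c=-d['R'].T@d['t']; return c+r*(z-c[2])/r[2]
for u,v,z in [(208,175,.012),(640,118,.012),(672,342,.012),(232,400,.012),(430,165,.047),(465,160,.047),(557,150,.047),(598,143,.047),(462,358,.055),(494,356,.055),(590,345,.055),(624,341,.055),(90,240,.106)]:
    print((u,v),ray(d,215+u/4.7-.4,165+v/4.7-.4,z).round(4))
for n in('top0.png','scene0.png'):
    d=load(n);P=pts(d);hsv=cv2.cvtColor(d['frame'],cv2.COLOR_RGB2HSV)
    t=(d['z_map']>0)&(P[...,0]>.36)&(P[...,0]<.55)&(P[...,1]>-.19)&(P[...,1]<.09)&(P[...,2]>.07)&(P[...,2]<.1)
    q=P[t];print(len(q),q.min(0),q.max(0)); top=np.sort(q[:,2])[-20:]
    m=q.mean(0);w=np.linalg.svd(q-m,full_matrices=False)[2];a=w[0]*np.sign(w[0][1]);s=(q-m)@a
    print('axis',m,a,np.degrees(np.arctan2(-a[0],a[1])),s.min(),s.max(),m+a*(s.min()+s.max())/2,top[[0,10,19]])
d=snap('wrist','w0.png');print(d['tool_from_camera'].round(4),d['K'])
```

```text
(208, 175) [0.6133 0.2067 0.012 ]
(640, 118) [ 0.6573 -0.1347  0.012 ]
(672, 342) [ 0.4789 -0.1559  0.012 ]
(232, 400) [0.436  0.1853 0.012 ]
(430, 165) [0.6133 0.0312 0.047 ]
(465, 160) [0.6171 0.0041 0.047 ]
(557, 150) [ 0.6245 -0.0671  0.047 ]
(598, 143) [ 0.6299 -0.099   0.047 ]
(462, 358) [0.4625 0.0073 0.055 ]
(494, 356) [ 0.4639 -0.0169  0.055 ]
(590, 345) [ 0.4718 -0.0897  0.055 ]
(624, 341) [ 0.4747 -0.1155  0.055 ]
(90, 240) [0.5462 0.2828 0.106 ]
551 [ 0.49764784 -0.1675311   0.07002093] [0.549765   0.03141784 0.09356337]
axis [ 0.52482989 -0.06435339  0.0809415 ] [-1.15611839e-01  9.93294096e-01 -8.60743986e-04] 6.638918700962548 -0.10396127269805659 0.0965548761694707 [ 0.52525802 -0.06803176  0.08094469] [0.09037667 0.09087387 0.09356337]
614 [ 0.50027473 -0.16999625  0.07002767] [0.54994274 0.03577042 0.09441508]
axis [ 0.53234075 -0.056992    0.08329882] [-0.08887671  0.9958866  -0.0176299 ] 5.099783077513657 -0.11140637389282014 0.09274769736911244 [ 0.53316991 -0.06628297  0.08346329] [0.09091986 0.09185465 0.09441508]
[[-5.000e-04 -9.573e-01 -2.889e-01  8.550e-02]
 [ 1.000e+00 -3.000e-04 -6.000e-04  4.000e-04]
 [ 5.000e-04 -2.889e-01  9.573e-01 -2.068e-01]
 [ 0.000e+00  0.000e+00  0.000e+00  1.000e+00]] [[343.21346525   0.         316.83411289]
 [  0.         343.21346525 204.12380032]
 [  0.           0.           1.        ]]
```

View pics/w0.png

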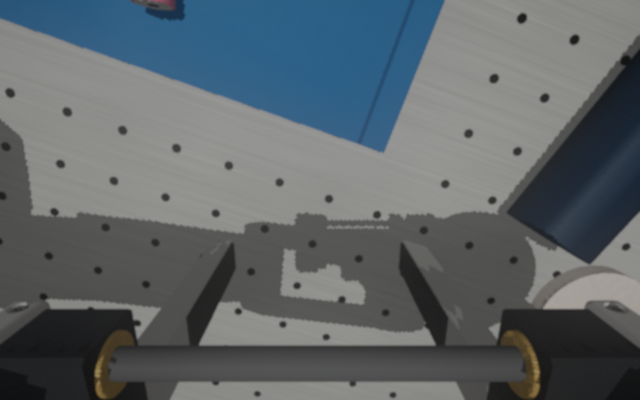

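Emit:
servo_tool([
  [-1, [0.03, 0.045, 0], -0.02],
  [-1, [0.06, 0.09, 0], -0.05],
  [-1, [0.09, 0.14, 0], -0.08],
  [-1, [0.12, 0.185, 0], -0.11],
  [-1, [0.15, 0.23, 0], -0.14],
  [-1, [0.18, 0.28, 0], -0.17],
  [-1, [0.21, 0.325, 0], -0.204],
  [-1, [0.24, 0.37, 0], -0.204],
  [-1, [0.26, 0.41, 0], -0.204],
  [-1, [0.28, 0.445, 0], -0.204],
  [-1, [0.281, 0.445, 0], -0.204],
  [-1, [0.281, 0.445, 0], -0.204],
])

```text
time_s: 1.65
position: [0.4591, -0.0752, 0.1775]
tcp_rot: [-179.9, 0.1, 7.3]
force: [0.7, -0.2, 0.0]
finger_gap: 0.0004
```

```bash
cat >> h.py <<'E'
from scipy.spatial.transform import Rotation as Ro
def wsnap(f):
    s=manip.state(); d=manip.capture('wrist')
    T=np.eye(4); T[:3,:3]=Ro.from_euler('xyz',s['tcp_rot'],degrees=True).as_matrix(); T[:3,3]=s['position']
    W=T@d['tool_from_camera']; d['R']=W[:3,:3].T; d['t']=-W[:3,:3].T@W[:3,3]
    cv2.imwrite('pics/'+f,d['frame'][:,:,::-1]); np.savez('pics/'+f+'.npz',**d)
    print(s['time_s'],s['position'].round(4),s['tcp_rot'].round(2),s['force'].round(2),s['finger_gap']); return d
def ray(d,u,v,z):
    K=d['K']; r=d['R'].T@np.array([(u-K[0,2])/K[0,0],(v-K[1,2])/K[1,1],1]); c=-d['R'].T@d['t']; return c+r*(z-c[2])/r[2]
YAW=np.radians(7.25); O=np.array([.581,-.0385])
def F2W(x,y,z=0): c,s=np.cos(YAW),np.sin(YAW); return np.array([O[0]+c*x-s*y,O[1]+s*x+c*y,z])
def W2F(p): c,s=np.cos(YAW),np.sin(YAW); a=p[0]-O[0];b=p[1]-O[1]; return np.array([c*a+s*b,-s*a+c*b,p[2]])
E
python3 - <<'E'
from h import *
wsnap('w1.png')
E
```

```text
1.65 [ 0.4591 -0.0752  0.1775] [-1.7992e+02  5.0000e-02  7.2700e+00] [ 0.7  -0.16  0.02] 0.00036409192927622377
```

View pics/w1.png

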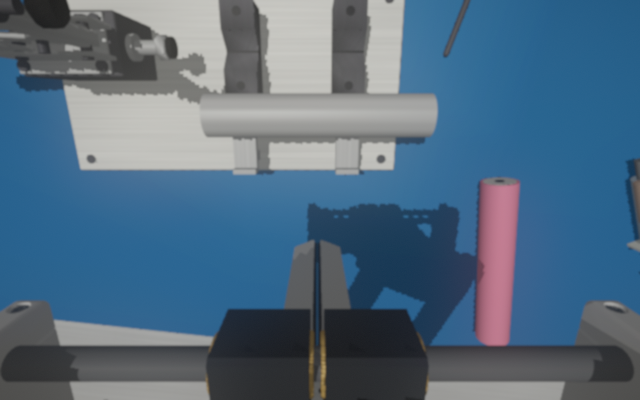

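The wrist view shows the tube from (203,115) to (437,115), rails at x≈245 and 347, vee blocks behind, and the stop button at about (172,47). I'll enlarge it and check my frame by overlaying the model.

Run:
```python
from h import *
d=load('w1.png')
S=3
im=cv2.resize(d['frame'][0:190,0:450][:,185:450],None,fx=S,fy=S,interpolation=cv2.INTER_CUBIC)[:,:,::-1].copy()
def dot(p,c):
    u=proj(d,F2W(*p)); cv2.circle(im,(int((u[0]-185+.5)*S),int((u[1]+.5)*S)),3,c,-1)
for yc in(.05,-.05):
    for dy in(-.011,.011):
        dot((-.113,yc+dy,.055),(0,0,255)); dot((-.108,yc+dy,.047),(0,255,0))
    for dy in(-.015,.015):
        dot((.040,yc+dy,.047),(0,0,255)); dot((.017,yc+dy,.047),(255,0,0))
cv2.imwrite('pics/ov1.png',im)
# tube ends & silhouette
for p in[(203,115),(437,115)]: print(W2F(ray(d,*p,.066)))
for p in[(320,93),(320,138)]: print(W2F(ray(d,*p,.072)))
print(W2F(ray(d,176,47,.057)))
```

```text
[-0.05255523  0.08144732  0.066     ]
[-0.0525715  -0.12873872  0.066     ]
[-0.03387354 -0.02361744  0.072     ]
[-0.07233469 -0.02371458  0.072     ]
[0.0047589  0.10245314 0.057     ]
```

View pics/ov1.png

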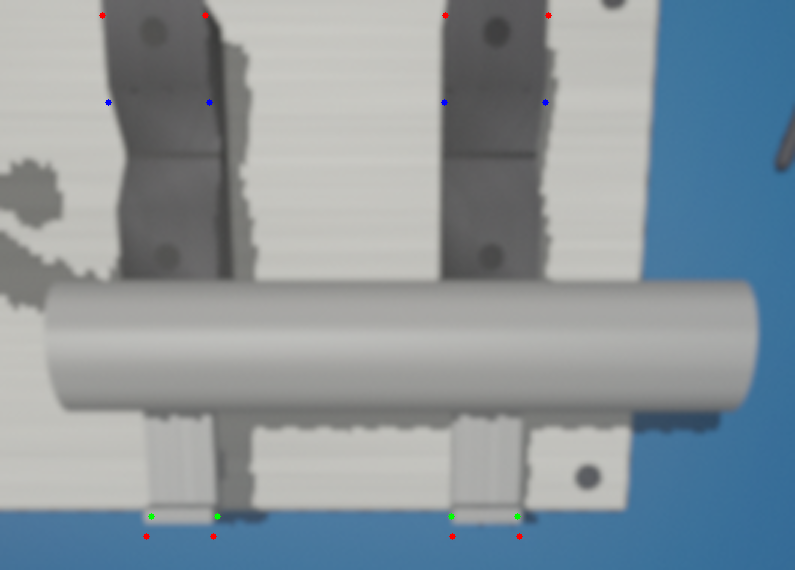

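Emit:
servo_tool([
  [-1, [0, 0, -0.04], 0],
  [-1, [0, 0, -0.08], 0],
  [-1, [0, 0, -0.115], 0],
  [-1, [0, 0, -0.1255], 0],
  [-1, [0.01, 0.001, -0.1255], 0],
  [-1, [0.02, 0.0025, -0.1255], 0],
  [-1, [0.03, 0.004, -0.1255], 0],
  [-1, [0.036, 0.0045, -0.1255], 0],
  [-1, [0.036, 0.0045, -0.1255], 0],
])

```text
time_s: 2.82
position: [0.4957, -0.0709, 0.0524]
tcp_rot: [-179.9, 0.0, 7.2]
force: [-0.5, -0.4, -0.2]
finger_gap: 0.0005
```

```bash
sed -i 's/O=np.array.*/O=np.array([.5847,-.038])/' h.py
python3 - <<'E'
from h import *
wsnap('w2.png'); print(W2F(manip.state()['position']))
E
```

```text
2.825 [ 0.4957 -0.0709  0.0524] [-1.7993e+02  2.0000e-02  7.2400e+00] [-0.45 -0.36 -0.15] 0.0005214486666495034
[-0.09292208 -0.02135965  0.05221146]
```

View pics/w2.png

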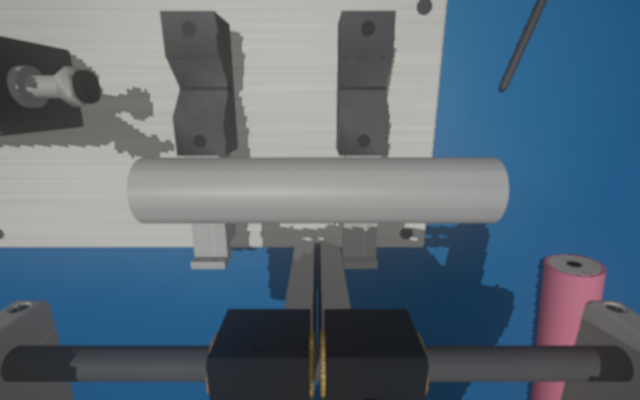

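Emit:
servo_tool([
  [-1, [0.004, 0.0005, 0], 0],
  [-1, [0.008, 0.001, 0], 0],
  [-1, [0.012, 0.0015, 0], 0],
  [-1, [0.0155, 0.002, 0], 0],
  [-1, [0.019, 0.0025, 0], 0],
  [-1, [0.0225, 0.003, 0], 0],
  [-1, [0.026, 0.0035, 0], 0],
  [-1, [0.0295, 0.004, 0], 0],
  [-1, [0.033, 0.0042, 0], 0],
  [-1, [0.036, 0.0046, 0], 0],
  [-1, [0.039, 0.005, 0], 0],
  [-1, [0.041, 0.0052, 0], 0],
])

```text
time_s: 4.38
position: [0.5403, -0.0654, 0.0578]
tcp_rot: [180.0, -0.5, 7.3]
force: [-2.1, 2.1, 16.1]
finger_gap: 0.0003
```

Run:
```python
from h import *
wsnap('w3.png'); print(W2F(manip.state()['position']))
```

```text
4.375 [ 0.5403 -0.0654  0.0578] [180.    -0.53   7.26] [-2.09  2.12 16.1 ] 0.00025661380998074886
[-0.04722115 -0.02157904  0.0578321 ]
```

View pics/w3.png

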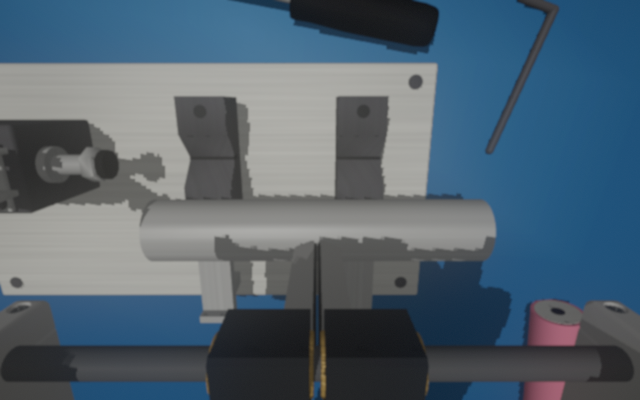

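Run:
```python
from h import *
s=manip.state(); print(s['time_s'],s['force'],s['wrist_torque'],s['position'],s['joint_velocities'].round(2))
d=load('w3.png'); P=pts(d)
for v in range(195,270,5):
    print(v,[W2F(P[v,u]).round(3).tolist() for u in(180,260,400,470)])
im=cv2.resize(d['frame'][180:330,130:500],None,fx=2.15,fy=2.15,interpolation=cv2.INTER_CUBIC)
cv2.imwrite('pics/c3.png',im[:,:,::-1])
```

```text
4.425 [-0.19262127  2.67078252 15.32548444] [ 5.19060597e-01  1.52038699e-01 -1.61131813e-05] [ 0.54057964 -0.06536577  0.0578321 ] [ 0.01 -0.22  0.35 -0.03 -0.22 -0.09]
195 [[-0.03, 0.082, 0.014], [-0.03, 0.022, 0.013], [-0.03, -0.085, 0.013], [-0.034, -0.144, 0.001]]
200 [[-0.02, 0.061, 0.065], [-0.019, 0.012, 0.067], [-0.02, -0.072, 0.066], [-0.02, -0.114, 0.066]]
205 [[-0.021, 0.058, 0.073], [-0.021, 0.012, 0.073], [-0.02, -0.07, 0.074], [-0.02, -0.111, 0.074]]
210 [[-0.023, 0.057, 0.076], [-0.022, 0.011, 0.077], [-0.022, -0.069, 0.078], [-0.022, -0.11, 0.077]]
215 [[-0.025, 0.057, 0.079], [-0.024, 0.011, 0.08], [-0.024, -0.069, 0.08], [-0.025, -0.109, 0.08]]
220 [[-0.027, 0.056, 0.082], [-0.027, 0.01, 0.082], [-0.027, -0.069, 0.081], [-0.027, -0.108, 0.081]]
225 [[-0.029, 0.055, 0.084], [-0.029, 0.01, 0.083], [-0.029, -0.068, 0.084], [-0.029, -0.107, 0.084]]
230 [[-0.032, 0.055, 0.085], [-0.032, 0.01, 0.085], [-0.032, -0.068, 0.085], [-0.032, -0.107, 0.085]]
235 [[-0.035, 0.056, 0.085], [-0.034, 0.01, 0.086], [-0.034, -0.068, 0.086], [-0.034, -0.107, 0.086]]
240 [[-0.037, 0.055, 0.086], [-0.037, 0.01, 0.086], [-0.037, -0.068, 0.086], [-0.038, -0.108, 0.084]]
245 [[-0.04, 0.056, 0.086], [-0.04, 0.01, 0.086], [-0.04, -0.068, 0.086], [-0.04, -0.108, 0.086]]
250 [[-0.043, 0.056, 0.086], [-0.044, 0.011, 0.085], [-0.043, -0.069, 0.086], [-0.044, -0.109, 0.084]]
255 [[-0.048, 0.057, 0.083], [-0.048, 0.011, 0.083], [-0.048, -0.07, 0.083], [-0.048, -0.11, 0.083]]
260 [[-0.053, 0.059, 0.079], [-0.052, 0.012, 0.08], [-0.052, -0.071, 0.08], [-0.052, -0.112, 0.08]]
265 [[-0.088, 0.089, 0.014], [-0.089, 0.024, 0.013], [-0.089, -0.089, 0.013], [-0.094, -0.15, 0.003]]
```

View pics/c3.png

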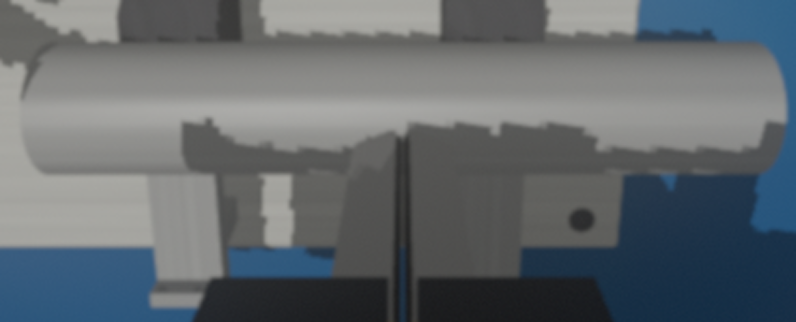

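Run:
```python
from h import *
for n in('w1.png','w2.png','w3.png'):
    d=load(n);P=pts(d)
    print(n,proj(d,-0+ (d['R'].T@(-d['t'])) ) if 0 else '')
    for v in range(232,308,8):
        print(v,[(W2F(P[v,u])*1000).round(0).tolist() for u in(300,310,326,335)], d['z_map'][v,[300,310,326,335]].round(3))
```

```text
w1.png 
232 [[-194.0, -1.0, 3.0], [-194.0, -13.0, 3.0], [-194.0, -32.0, 2.0], [-194.0, -42.0, 1.0]] [0.409 0.409 0.409 0.41 ]
240 [[-205.0, -0.0, 2.0], [-205.0, -13.0, 2.0], [-205.0, -32.0, 1.0], [-205.0, -43.0, 1.0]] [0.413 0.413 0.413 0.413]
248 [[-120.0, -12.0, 214.0], [-119.0, -17.0, 216.0], [-119.0, -26.0, 216.0], [-119.0, -31.0, 216.0]] [0.185 0.183 0.183 0.183]
256 [[-119.0, -13.0, 226.0], [-119.0, -18.0, 225.0], [-119.0, -26.0, 225.0], [-119.0, -30.0, 225.0]] [0.174 0.174 0.174 0.174]
264 [[-119.0, -13.0, 234.0], [-119.0, -18.0, 234.0], [-119.0, -26.0, 235.0], [-119.0, -30.0, 235.0]] [0.165 0.165 0.165 0.165]
272 [[-119.0, -13.0, 243.0], [-119.0, -18.0, 243.0], [-119.0, -25.0, 243.0], [-119.0, -30.0, 242.0]] [0.157 0.157 0.157 0.158]
280 [[-119.0, -14.0, 250.0], [-119.0, -18.0, 250.0], [-118.0, -25.0, 251.0], [-119.0, -29.0, 251.0]] [0.15  0.151 0.149 0.149]
288 [[-119.0, -14.0, 257.0], [-119.0, -18.0, 257.0], [-119.0, -25.0, 256.0], [-119.0, -29.0, 257.0]] [0.144 0.144 0.144 0.144]
296 [[-119.0, -14.0, 263.0], [-119.0, -18.0, 262.0], [-119.0, -25.0, 263.0], [-119.0, -29.0, 2
[... 1917 characters left out ...]
18.0, 116.0], [-38.0, -26.0, 115.0], [-38.0, -30.0, 114.0]] [0.164 0.164 0.165 0.166]
272 [[-38.0, -14.0, 122.0], [-37.0, -19.0, 124.0], [-38.0, -26.0, 123.0], [-38.0, -30.0, 123.0]] [0.159 0.156 0.158 0.157]
280 [[-38.0, -14.0, 130.0], [-38.0, -19.0, 130.0], [-38.0, -26.0, 131.0], [-38.0, -30.0, 130.0]] [0.151 0.151 0.15  0.151]
288 [[-38.0, -15.0, 137.0], [-38.0, -19.0, 137.0], [-38.0, -25.0, 137.0], [-38.0, -29.0, 137.0]] [0.144 0.144 0.144 0.144]
296 [[-38.0, -15.0, 143.0], [-38.0, -19.0, 143.0], [-38.0, -25.0, 144.0], [-38.0, -29.0, 143.0]] [0.139 0.138 0.138 0.138]
304 [[-38.0, -15.0, 148.0], [-38.0, -19.0, 149.0], [-38.0, -25.0, 149.0], [-38.0, -29.0, 149.0]] [0.133 0.132 0.132 0.132]
```

The image disagrees with the stated TCP. The fingertips end about 30 mm above it, so they have ridden up onto the tube: the tube centre is now at fixture x≈-39 mm and fz is 16 N. I'll lift straight off and look again.

Emit:
servo_tool([
  [-1, [0, 0, 0.01], 0],
  [-1, [0, 0, 0.03], 0],
  [-1, [0, 0, 0.06], 0],
  [-1, [-0.01, -0.001, 0.07], 0],
  [-1, [-0.04, -0.005, 0.07], 0],
  [-1, [-0.06, -0.0076, 0.07], 0],
  [-1, [-0.06, -0.0076, 0.07], 0],
])

```text
time_s: 5.3
position: [0.4791, -0.073, 0.1272]
tcp_rot: [-180.0, -0.5, 7.2]
force: [0.3, 0.4, -0.1]
finger_gap: 0.0003
```

Run:
```python
from h import *
print(manip.pinch_z)
d=wsnap('w4.png'); print(W2F(manip.state()['position'])); P=pts(d)
h=P[...,2]; 
for u in(200,260,400,450):
    c=[(v,(W2F(P[v,u])*1000).round(0).tolist()) for v in range(60,260,4) if .07<P[v,u,2]<.1]; print(u,c[0],c[len(c)//2],c[-1])
```

```text
0.0188
5.3 [ 0.4791 -0.073   0.1272] [-179.99   -0.5     7.21] [ 0.32  0.37 -0.05] 0.00027339355192238006
[-0.1082545  -0.02140579  0.12732351]
200 (100, [-23.0, 63.0, 76.0]) (124, [-39.0, 62.0, 85.0]) (148, [-58.0, 68.0, 71.0])
260 (100, [-23.0, 19.0, 76.0]) (124, [-39.0, 19.0, 86.0]) (148, [-58.0, 22.0, 71.0])
400 (100, [-23.0, -81.0, 76.0]) (124, [-39.0, -81.0, 85.0]) (144, [-54.0, -83.0, 78.0])
450 (100, [-23.0, -117.0, 77.0]) (124, [-39.0, -115.0, 86.0]) (144, [-54.0, -121.0, 77.0])
```

View pics/w4.png

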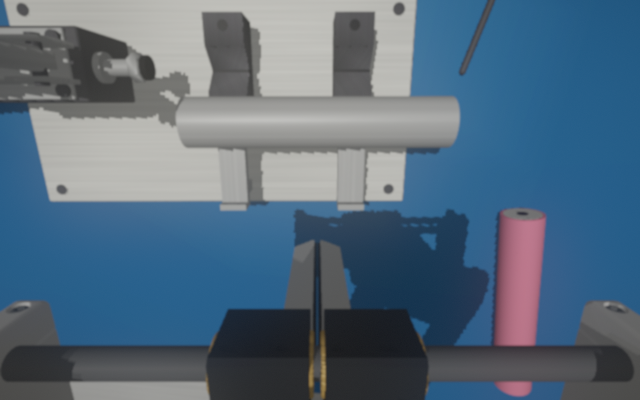

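Run:
```python
from h import *
d=snap('scene','s4.png'); p=manip.state()['position']
im=cv2.resize(d['frame'],None,fx=4,fy=4,interpolation=cv2.INTER_CUBIC)[:,:,::-1].copy()
for dz,c in((0,(0,0,255)),(.03,(0,255,0)),(.06,(255,0,255))):
    u=proj(d,p+[0,0,dz]); print(u); cv2.circle(im,(int(u[0]*4+2),int(u[1]*4+2)),4,c,-1)
u=proj(d,p); x,y=int(u[0]*4),int(u[1]*4); cv2.imwrite('pics/s4c.png',im[max(0,y-300):y+200,max(0,x-350):x+350])
```

```text
[325.08040984 161.18856914]
[324.96540443 155.22562799]
[324.84650895 149.06099015]
```

View pics/s4c.png

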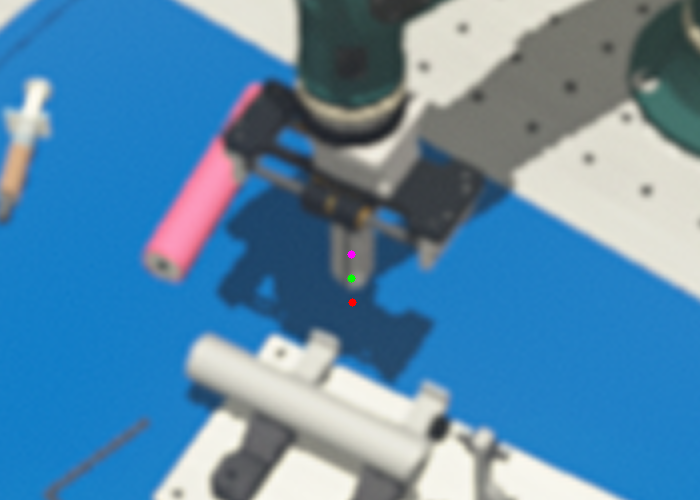

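Emit:
servo_tool([
  [-1, [0, 0.002, -0.03], 0],
  [-1, [0, 0.002, -0.06], 0],
  [-1, [0, 0.002, -0.09], 0],
  [-1, [0, 0.002, -0.105], 0],
  [-1, [0.01, 0.003, -0.107], 0],
  [-1, [0.02, 0.0045, -0.107], 0],
  [-1, [0.028, 0.0055, -0.107], 0],
  [-1, [0.031, 0.006, -0.107], 0],
  [-1, [0.031, 0.006, -0.107], 0],
])

```text
time_s: 6.52
position: [0.512, -0.0669, 0.0208]
tcp_rot: [180.0, -0.6, 7.3]
force: [-0.2, 0.4, -0.3]
finger_gap: 0.0006
```

Run:
```python
from h import *
d=wsnap('w5.png'); print(W2F(manip.state()['position']))
P=pts(d)
for u in(200,260,400,450):
    c=[(v,(W2F(P[v,u])*1000).round(0).tolist()) for v in range(60,260,4) if .07<P[v,u,2]<.1]; print(u,c[0],c[len(c)//2],c[-1])
print(W2F(P[256,310]),W2F(P[264,326]))
```

```text
6.525 [ 0.512  -0.0669  0.0208] [179.99  -0.58   7.26] [-0.23  0.45 -0.3 ] 0.0006145310656882278
[-0.07616053 -0.01946635  0.02060226]
200 (168, [-21.0, 34.0, 71.0]) (204, [-34.0, 31.0, 85.0]) (240, [-53.0, 35.0, 79.0])
260 (168, [-21.0, 7.0, 72.0]) (204, [-34.0, 5.0, 86.0]) (240, [-53.0, 7.0, 79.0])
400 (168, [-21.0, -58.0, 72.0]) (204, [-34.0, -56.0, 85.0]) (240, [-53.0, -58.0, 80.0])
450 (168, [-21.0, -81.0, 72.0]) (204, [-34.0, -77.0, 85.0]) (240, [-54.0, -82.0, 78.0])
[-0.06621731 -0.01613263  0.06873887] [-0.06626131 -0.02401485  0.07772736]
```

View pics/w5.png

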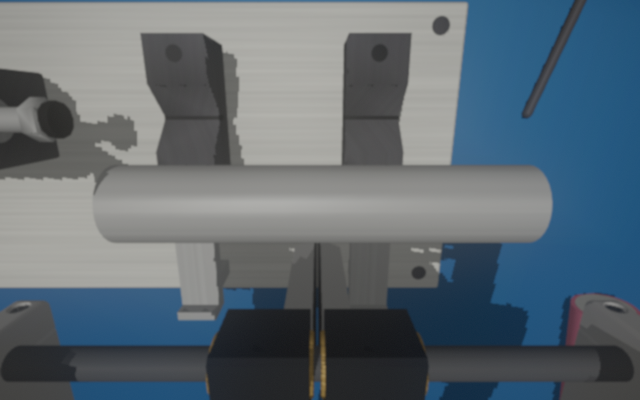

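Now the fingers reach behind the tube properly: the tips are hidden by it at row 243, the finger front is at x≈-66 mm and the tube's back at -58 mm. Pushing slowly.

Emit:
servo_tool([
  [-1, [0.004, 0.0005, 0], 0],
  [-1, [0.008, 0.001, 0], 0],
  [-1, [0.0115, 0.0015, 0], 0],
  [-1, [0.015, 0.002, 0], 0],
  [-1, [0.018, 0.0023, 0], 0],
  [-1, [0.021, 0.0027, 0], 0],
  [-1, [0.023, 0.003, 0], 0],
])

```text
time_s: 7.45
position: [0.5349, -0.0639, 0.0206]
tcp_rot: [-180.0, -0.6, 7.2]
force: [-1.0, -0.8, 0.6]
finger_gap: 0.0003
```

```bash
cat >> h.py <<'E'
def tube(d,us=(200,260,400,450)):
    P=pts(d)
    for u in us:
        c=[(v,(W2F(P[v,u])*1000).round(0).tolist()) for v in range(40,300,3) if .055<P[v,u,2]<.1]; print(u,c[0],c[len(c)//2],c[-1])
E
python3 - <<'E'
from h import *
d=wsnap('w6.png'); print(W2F(manip.state()['position'])); tube(d)
E
```

```text
7.45 [ 0.5349 -0.0639  0.0206] [-180.     -0.57    7.25] [-1.01 -0.83  0.55] 0.00031053462531527526
[-0.05251325 -0.01937565  0.02060684]
200 (181, [-5.0, 37.0, 65.0]) (220, [-18.0, 32.0, 84.0]) (256, [-38.0, 36.0, 79.0])
260 (181, [-5.0, 8.0, 65.0]) (220, [-18.0, 5.0, 86.0]) (256, [-38.0, 7.0, 79.0])
400 (181, [-5.0, -60.0, 65.0]) (220, [-18.0, -56.0, 85.0]) (256, [-37.0, -58.0, 81.0])
450 (181, [-5.0, -84.0, 66.0]) (220, [-18.0, -78.0, 85.0]) (256, [-38.0, -82.0, 80.0])
```

View pics/w6.png

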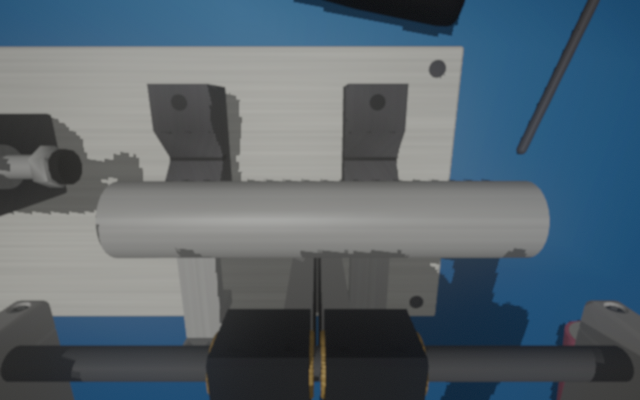

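Emit:
servo_tool([
  [-1, [0.0025, 0.0003, 0], 0],
  [-1, [0.005, 0.0006, 0], 0],
  [-1, [0.0075, 0.001, 0], 0],
  [-1, [0.009, 0.0012, 0], 0],
  [-1, [0.009, 0.0012, 0], 0],
])

```text
time_s: 8.12
position: [0.5442, -0.0626, 0.0206]
tcp_rot: [-180.0, -0.6, 7.3]
force: [1.0, -0.3, -0.4]
finger_gap: 0.0004
```

Run:
```python
from h import *
d=wsnap('w7.png'); print(W2F(manip.state()['position'])); tube(d)
```

```text
8.125 [ 0.5442 -0.0626  0.0206] [-180.     -0.59    7.26] [ 0.99 -0.29 -0.41] 0.0003837510233235692
[-0.04337385 -0.01926639  0.02054338]
200 (148, [20.0, 38.0, 59.0]) (184, [5.0, 34.0, 75.0]) (220, [-14.0, 38.0, 69.0])
260 (148, [20.0, 8.0, 59.0]) (184, [5.0, 6.0, 76.0]) (220, [-14.0, 8.0, 70.0])
400 (148, [19.0, -61.0, 58.0]) (184, [5.0, -57.0, 75.0]) (220, [-14.0, -60.0, 70.0])
450 (148, [19.0, -85.0, 58.0]) (184, [5.0, -80.0, 76.0]) (220, [-14.0, -85.0, 69.0])
```

View pics/w7.png

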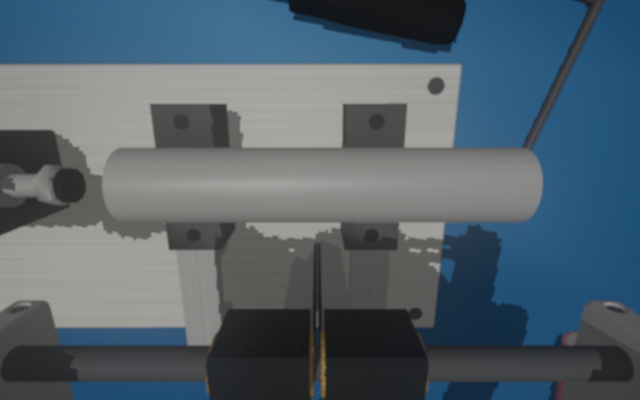

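The tube has dropped into the vees: top at z = 76 mm, centred at x≈0.5 mm, square. I'll back off, measure its ends, the stop button and the hex key, then go to the free end with the tool turned 90°.

Emit:
servo_tool([
  [-1, [-0.02, -0.0025, 0], 0],
  [-1, [-0.04, -0.005, 0.01], 0],
  [-1, [-0.055, -0.007, 0.05], 0],
  [-1, [-0.055, -0.007, 0.1], 0],
  [-1, [-0.055, -0.007, 0.13], 0],
  [-1, [-0.055, -0.007, 0.14], 0],
])

```text
time_s: 8.93
position: [0.4903, -0.07, 0.1631]
tcp_rot: [179.9, -0.8, 7.3]
force: [-0.4, -0.3, 0.5]
finger_gap: 0.0007
```

Run:
```python
from h import *
d=wsnap('w8.png'); print(W2F(manip.state()['position']),manip.state()['q'].round(1)); tube(d,(240,280,360,420))
im=cv2.resize(d['frame'][0:200,130:470],None,fx=2.3,fy=2.3,interpolation=cv2.INTER_CUBIC); cv2.imwrite('pics/c8.png',im[:,:,::-1])
dt=load('top0.png')
for p in((697,60),(728,62),(708,188)): print('key',W2F(ray(dt,215+p[0]/4.7-.4,165+p[1]/4.7-.4,.004)))
```

```text
8.925 [ 0.4903 -0.07    0.1631] [179.9   -0.83   7.25] [-0.43 -0.32  0.51] 0.0006559080150904647
[-0.09776934 -0.01975922  0.16293238] [-14.9  -2.5  88.    0.2  93.7  67.9]
240 (64, [18.0, 44.0, 63.0]) (91, [-3.0, 43.0, 77.0]) (211, [-112.0, 54.0, 56.0])
280 (64, [19.0, 11.0, 63.0]) (88, [-1.0, 10.0, 76.0]) (109, [-18.0, 12.0, 63.0])
360 (64, [18.0, -56.0, 65.0]) (88, [-1.0, -55.0, 76.0]) (109, [-18.0, -57.0, 63.0])
420 (64, [18.0, -106.0, 65.0]) (88, [-1.0, -104.0, 78.0]) (109, [-18.0, -109.0, 64.0])
key [ 0.10244918 -0.15813646  0.004     ]
key [ 0.09754888 -0.18245917  0.004     ]
key [-0.00170958 -0.15095756  0.004     ]
```

View pics/c8.png

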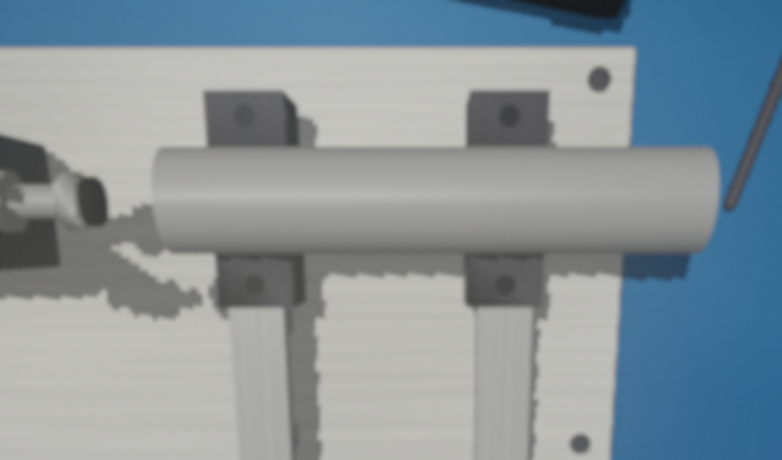

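Run:
```python
from h import *
d=load('w8.png')
g=lambda x,y,z: print(W2F(ray(d,130+x/2.3-.3,y/2.3-.3,z)).round(4))
g(153,190,.074); g(720,190,.074); g(107,200,.060); g(107,200,.057)
P=pts(d); v=int(195/2.3)
for x in (80,90,98,103,106): u=int(130+x/2.3); print(x,W2F(P[v,u]).round(3))
print(W2F(manip.state()['position']),F2W(0,-.152))
```

```text
[0.0034 0.0785 0.074 ]
[ 0.0033 -0.123   0.074 ]
[0.0008 0.1007 0.06  ]
[0.0009 0.1018 0.057 ]
80 [0.003 0.108 0.066]
90 [0.003 0.104 0.066]
98 [0.003 0.105 0.059]
103 [0.003 0.104 0.055]
106 [0.004 0.105 0.05 ]
[-0.09776934 -0.01975922  0.16293238] [ 0.60388224 -0.18878475  0.        ]
```

Emit:
servo_tool([
  [-1, [0.01, -0.012, 0], 0.16],
  [-1, [0.02, -0.024, 0], 0.32],
  [-1, [0.035, -0.037, 0], 0.48],
  [-1, [0.047, -0.05, 0], 0.64],
  [-1, [0.06, -0.064, 0], 0.8],
  [-1, [0.073, -0.078, 0], 0.96],
  [-1, [0.085, -0.091, 0], 1.12],
  [-1, [0.097, -0.104, 0], 1.28],
  [-1, [0.107, -0.114, 0], 1.44],
  [-1, [0.114, -0.122, 0], 1.571],
  [-1, [0.114, -0.122, 0], 1.571],
  [-1, [0.114, -0.122, 0], 1.571],
])

```text
time_s: 10.48
position: [0.6035, -0.1914, 0.1615]
tcp_rot: [-180.0, -0.9, 97.2]
force: [0.5, -0.4, 0.6]
finger_gap: 0.0004
```

Run:
```python
from h import *
d=wsnap('w9.png'); print(W2F(manip.state()['position']),manip.state()['q'].round(1))
```

```text
10.475 [ 0.6035 -0.1914  0.1615] [-179.97   -0.88   97.17] [ 0.47 -0.41  0.56] 0.00039871794460276145
[-0.00061503 -0.15457846  0.16199813] [-23.2  16.2  67.4   0.7  96.8 -30.3]
```

View pics/w9.png

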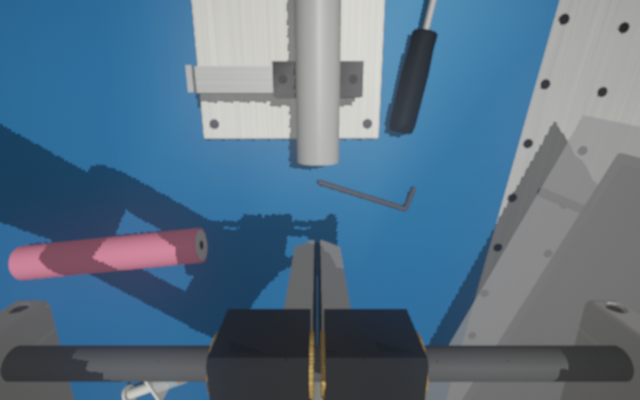

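Run:
```python
from h import *
for n in('top0.png','scene0.png'):
    d=load(n);P=pts(d);Q=P.reshape(-1,3)[d['z_map'].ravel()>0]
    F=np.array([W2F(p) for p in Q])
    m=(F[:,0]>-.2)&(F[:,0]<.2)&(F[:,1]>-.32)&(F[:,1]<-.05)
    G=F[m]
    for x0 in np.arange(-.2,.2,.05):
        print(round(x0,2),[ (lambda k:int(1000*k.max()) if len(k) else -1)(G[(G[:,0]>=x0)&(G[:,0]<x0+.05)&(G[:,1]>=y0)&(G[:,1]<y0+.045)][:,2]) for y0 in np.arange(-.32,-.05,.045)])
```

```text
-0.2 [20, 45, 45, 12, 11, 15, -1]
-0.15 [11, 38, 44, 12, 17, 61, -1]
-0.1 [11, 10, 10, 15, 90, 93, -1]
-0.05 [15, 12, 15, 11, 82, 86, -1]
-0.0 [14, 9, 16, 11, 19, 56, -1]
0.05 [11, 11, 11, 11, 28, 31, -1]
0.1 [11, 10, 11, 13, 11, 11, -1]
0.15 [106, 75, 48, 12, 15, 12, -1]
-0.2 [14, 41, 47, 13, 11, 10, -1]
-0.15 [12, 37, 48, 12, 18, 60, -1]
-0.1 [12, 11, 13, 11, 93, 92, -1]
-0.05 [10, 13, 12, 11, 90, 89, -1]
-0.0 [10, 13, 11, 12, 20, 59, -1]
0.05 [11, 12, 11, 16, 29, 32, -1]
0.1 [10, 12, 10, 13, 10, 26, -1]
0.15 [102, 67, 40, 14, 10, 11, -1]
```

Emit:
servo_tool([
  [-1, [0.0006, 0, -0.03], 0],
  [-1, [0.0006, 0, -0.065], 0],
  [-1, [0.0006, 0, -0.1], 0],
  [-1, [0.0006, 0, -0.13], 0],
  [-1, [0.0006, 0, -0.142], 0],
  [-1, [-0.0006, 0.01, -0.142], 0],
  [-1, [-0.001, 0.015, -0.142], 0],
  [-1, [-0.001, 0.015, -0.142], 0],
  [-1, [-0.001, 0.015, -0.142], 0],
])

```text
time_s: 11.65
position: [0.6033, -0.1766, 0.0212]
tcp_rot: [179.9, -0.8, 97.2]
force: [-0.0, 0.3, -0.4]
finger_gap: 0.0003
```

Run:
```python
from h import *
d=wsnap('w10.png'); print(W2F(manip.state()['position']),manip.state()['force'])
P=pts(d); print([W2F(P[v,310]).round(3).tolist() for v in (225,232,240,250,258)])
```

```text
11.65 [ 0.6033 -0.1766  0.0212] [179.9   -0.79  97.21] [-0.03  0.26 -0.43] 0.00031841815677023026
[ 0.00073458 -0.13985562  0.02088111] [-0.09746217 -0.435954   -0.76248135]
[[-0.001, -0.112, 0.076], [-0.002, -0.116, 0.076], [-0.002, -0.12, 0.076], [-0.002, -0.131, 0.062], [-0.002, -0.131, 0.072]]
```

View pics/w10.png

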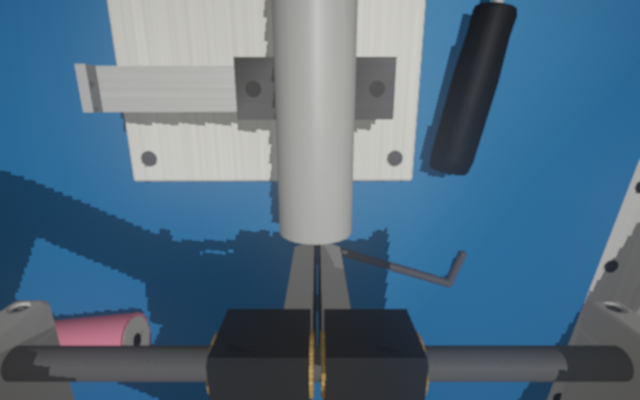

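Emit:
servo_tool([
  [-1, [-0.0003, 0.002, 0], 0],
  [-1, [-0.0005, 0.004, 0], 0],
  [-1, [-0.0008, 0.006, 0], 0],
  [-1, [-0.001, 0.008, 0], 0],
  [-1, [-0.0013, 0.01, 0], 0],
  [-1, [-0.0015, 0.012, 0], 0],
  [-1, [-0.0018, 0.014, 0], 0],
  [-1, [-0.002, 0.016, 0], 0],
  [-1, [-0.0023, 0.018, 0], 0],
  [-1, [-0.0025, 0.02, 0], 0],
  [-1, [-0.0028, 0.022, 0], 0],
  [-1, [-0.003, 0.023, 0], 0],
])

```text
time_s: 13.2
position: [0.6001, -0.1535, 0.0208]
tcp_rot: [179.9, -0.8, 97.2]
force: [0.4, -3.5, -0.7]
finger_gap: 0.0008
```

Run:
```python
from h import *
d=wsnap('w11.png'); print(W2F(manip.state()['position']),manip.state()['force'])
d=snap('top','t11.png')
im=cv2.resize(d['frame'][185:255,225:385],None,fx=5,fy=5,interpolation=cv2.INTER_CUBIC); cv2.imwrite('pics/t11c.png',im[:,:,::-1])
```

```text
13.2 [ 0.6001 -0.1535  0.0208] [179.92  -0.81  97.2 ] [ 0.45 -3.55 -0.69] 0.0008393221074335532
[ 0.00074259 -0.11636044  0.02088416] [ 0.19392043 -3.54101036 -1.26268996]
```

View pics/w11.png

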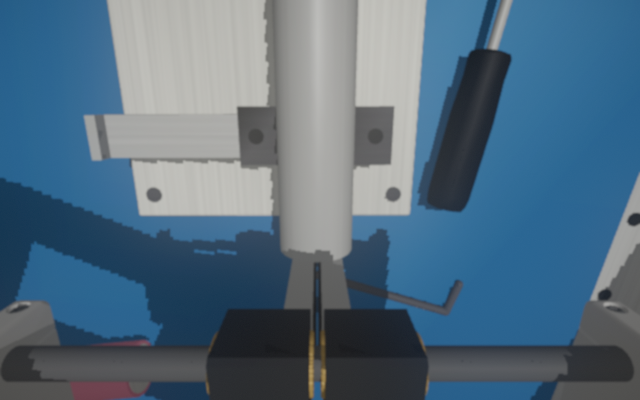

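View pics/t11c.png

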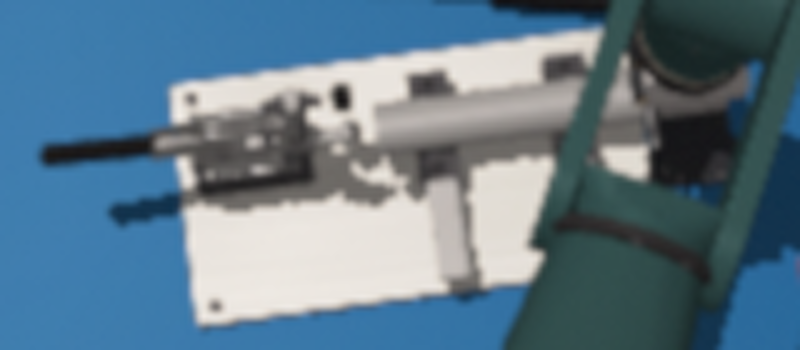

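Emit:
servo_tool([
  [-1, [-0.0001, 0.001, 0], 0],
  [-1, [-0.0003, 0.002, 0], 0],
  [-1, [-0.0004, 0.003, 0], 0],
  [-1, [-0.0005, 0.004, 0], 0],
])

```text
time_s: 13.8
position: [0.5996, -0.1493, 0.0209]
tcp_rot: [179.9, -0.8, 97.2]
force: [0.2, -3.2, -1.2]
finger_gap: 0.0006
```

Emit:
servo_tool([
  [-1, [-0.0001, 0.001, 0], 0],
  [-1, [-0.0003, 0.002, 0], 0],
  [-1, [-0.0004, 0.003, 0], 0],
])

```text
time_s: 14.18
position: [0.5992, -0.1462, 0.0209]
tcp_rot: [179.9, -0.8, 97.2]
force: [0.7, -3.6, -0.6]
finger_gap: 0.0003
```

Emit:
servo_tool([
  [-1, [-0.0001, 0.0006, 0], 0],
  [-1, [-0.0001, 0.0012, 0], 0],
])

```text
time_s: 14.42
position: [0.599, -0.145, 0.0208]
tcp_rot: [179.9, -0.8, 97.2]
force: [0.7, -3.2, -0.9]
finger_gap: 0.0006
```

Emit:
servo_tool([
  [-1, [-0.0001, 0.0006, 0], 0],
  [-1, [-0.0001, 0.0012, 0], 0],
])

```text
time_s: 14.68
position: [0.5989, -0.1438, 0.0209]
tcp_rot: [179.9, -0.8, 97.2]
force: [0.6, -2.3, -0.4]
finger_gap: 0.0005
```

Emit:
servo_tool([
  [-1, [-0.0001, 0.0006, 0], 0],
  [-1, [-0.0001, 0.0012, 0], 0],
])

```text
time_s: 14.92
position: [0.5987, -0.1426, 0.0209]
tcp_rot: [179.9, -0.8, 97.2]
force: [-0.2, -3.0, -0.4]
finger_gap: 0.0008
```

Emit:
servo_tool([
  [-1, [-0.0001, 0.0005, 0], 0],
  [-1, [-0.0001, 0.001, 0], 0],
])

```text
time_s: 15.18
position: [0.5986, -0.1419, 0.0209]
tcp_rot: [179.9, -0.8, 97.2]
force: [1.1, -5.0, -0.7]
finger_gap: 0.0005
```

Emit:
servo_tool([
  [-1, [0, 0.0004, 0], 0],
  [-1, [0, 0.0004, 0], 0],
])

```text
time_s: 15.42
position: [0.5987, -0.1419, 0.0209]
tcp_rot: [179.9, -0.7, 97.2]
force: [0.9, -3.8, -0.4]
finger_gap: 0.0011
```

Emit:
servo_tool([
  [-1, [-0.0001, 0.0005, 0], 0],
  [-1, [-0.0001, 0.0008, 0], 0],
  [-1, [-0.0001, 0.0008, 0], 0],
])

```text
time_s: 15.8
position: [0.5986, -0.1418, 0.0209]
tcp_rot: [179.9, -0.7, 97.2]
force: [-0.2, -4.9, -1.5]
finger_gap: 0.0008
```

Run:
```python
from h import *
d=wsnap('w12.png'); print(W2F(manip.state()['position']))
for i in range(3):
    d=manip.capture('top'); s=manip.state(); print(s['time_s'],s['force'].round(2))
d=snap('top','t12.png')
im=cv2.resize(d['frame'][190:225,270:350],None,fx=10,fy=10,interpolation=cv2.INTER_CUBIC); cv2.imwrite('pics/t12c.png',im[:,:,::-1])
d=snap('scene','s12.png'); u,v=map(int,proj(d,F2W(0,.1,.06))); print(u,v)
im=cv2.resize(d['frame'][v-30:v+30,u-40:u+40],None,fx=10,fy=10,interpolation=cv2.INTER_CUBIC); cv2.imwrite('pics/s12c.png',im[:,:,::-1])
```

```text
15.8 [ 0.5986 -0.1418  0.0209] [179.94  -0.67  97.18] [-0.23 -4.88 -1.51] 0.0007676889844525688
[ 0.00067813 -0.10471613  0.02088823]
15.9 [ 0.86 -6.78 -1.99]
15.95 [ 0.06 -5.23 -0.8 ]
16.0 [ 0.78 -5.42 -1.15]
342 216
```

View pics/s12c.png

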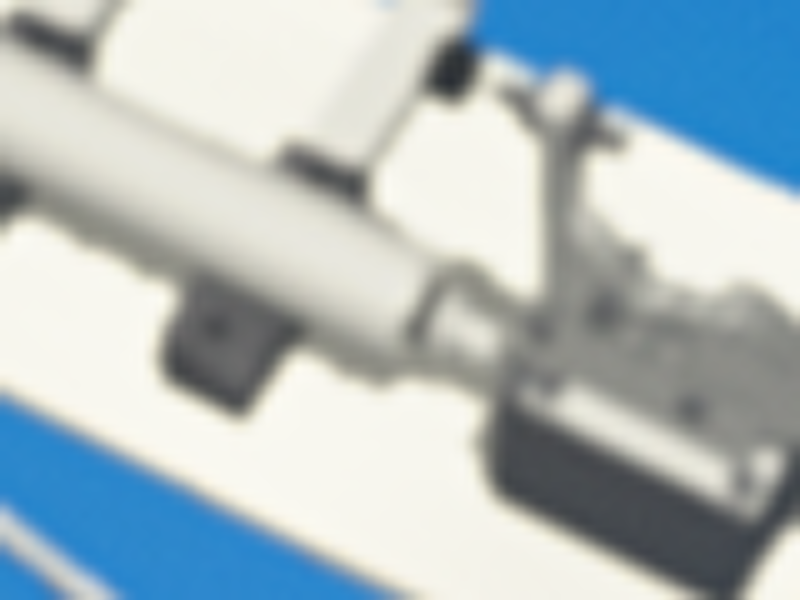

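View pics/t12c.png

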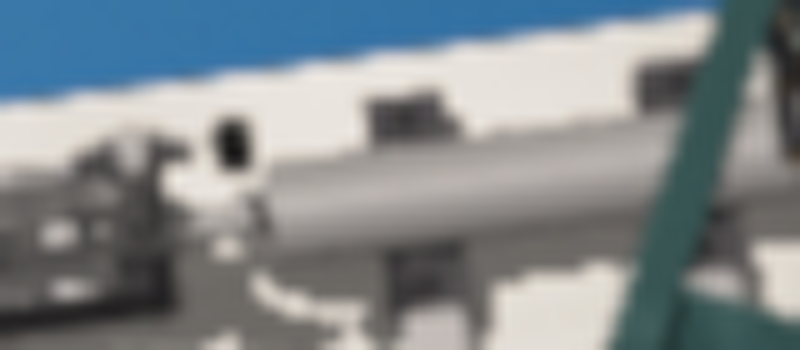

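The tube's end is against the dark button in both views. Motion has stalled, and the push has risen from about 3 N (sliding) to about 5.5 N. One slightly firmer held press to make the bearing certain.

Emit:
servo_tool([
  [-1, [-0.0001, 0.0008, 0], 0],
  [-1, [-0.0001, 0.001, 0], 0],
  [-1, [-0.0001, 0.0011, 0], 0],
  [-1, [-0.0001, 0.0011, 0], 0],
])

```text
time_s: 16.6
position: [0.5986, -0.1418, 0.0209]
tcp_rot: [179.9, -0.6, 97.2]
force: [1.9, -7.1, -1.3]
finger_gap: 0.0005
```

Run:
```python
from h import *
for i in range(4):
    s=manip.state(); print(s['time_s'],s['force'].round(2),s['position'].round(4));d=manip.capture('wrist')
```

```text
16.6 [ 1.88 -7.1  -1.28] [ 0.5986 -0.1418  0.0209]
16.65 [ 0.2  -6.43 -0.77] [ 0.5986 -0.1418  0.021 ]
16.7 [ 0.34 -6.26 -1.84] [ 0.5986 -0.1418  0.0209]
16.75 [ 0.77 -7.07 -1.75] [ 0.5986 -0.1418  0.021 ]
```

Emit:
servo_tool([
  [-1, [0.0005, -0.004, 0], 0],
  [-1, [0.001, -0.01, 0], 0],
  [-1, [0.002, -0.018, 0.01], 0],
  [-1, [0.002, -0.018, 0.04], 0],
  [-1, [0.002, -0.018, 0.08], 0],
  [-1, [0.002, -0.018, 0.12], 0],
  [-1, [0.002, -0.018, 0.16], 0],
  [-1, [0.002, -0.018, 0.2], 0],
  [-1, [0.002, -0.018, 0.23], 0],
  [-1, [0, 0, 0.24], 0],
  [-1, [-0.003, 0.025, 0.24], 0],
  [-1, [-0.008, 0.06, 0.24], 0],
])

```text
time_s: 18.3
position: [0.59, -0.0803, 0.2599]
tcp_rot: [-180.0, -0.7, 97.1]
force: [0.4, 0.5, -0.0]
finger_gap: 0.0008
```

Run:
```python
from h import *
d=wsnap('w13.png'); print(W2F(manip.state()['position']), F2W(0,.3)-manip.state()['position'])
```

```text
18.3 [ 0.59   -0.0803  0.2599] [-179.97   -0.66   97.13] [ 0.38  0.49 -0.03] 0.0008002581796061551
[-7.49600710e-05 -3.76149842e-02  2.60497859e-01] [-0.0425323   0.3349252  -0.26049786]
```

View pics/w13.png

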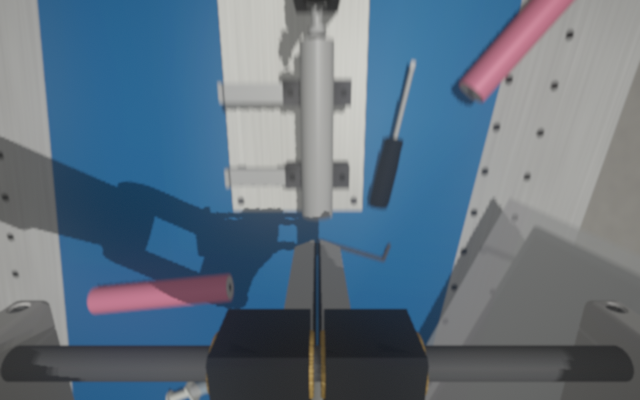

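Emit:
servo_tool([
  [-1, [-0.005, 0.04, 0], 0],
  [-1, [-0.01, 0.08, 0], 0],
  [-1, [-0.015, 0.12, 0], 0],
  [-1, [-0.02, 0.16, 0], 0],
  [-1, [-0.025, 0.2, 0], 0],
  [0, [-0.03, 0.24, 0], 0],
  [0, [-0.035, 0.275, 0], 0],
  [0, [-0.037, 0.29, 0], 0],
  [0, [-0.037, 0.29, 0], 0],
  [0, [-0.037, 0.29, 0], 0],
])

```text
time_s: 19.6
position: [0.5525, 0.2137, 0.2603]
tcp_rot: [-180.0, -0.8, 97.4]
force: [-0.6, -0.4, 0.2]
finger_gap: 0.0457
```

Run:
```python
from h import *
d=wsnap('w14.png'); print(W2F(manip.state()['position'])); P=pts(d)
im=cv2.cvtColor(d['frame'],cv2.COLOR_RGB2BGR)
for r in(.045,.1,.125):
    u=proj(d,F2W(0,.2+r,.106)); print(u); cv2.circle(im,(int(u[0]),int(u[1])),3,(0,0,255),-1)
cv2.imwrite('pics/w14o.png',im)
m=(P[...,2]>.08)&(P[...,2]<.2)
for v in range(60,260,12):
    us=np.where(m[v,200:440])[0]+200
    if len(us): print(v,us.min(),us.max(),W2F(P[v,us.min()]).round(3),W2F(P[v,us.max()]).round(3),W2F(P[v,int(np.median(us))]).round(3))
```

```text
19.6 [0.5525 0.2137 0.2603] [-179.98   -0.83   97.38] [-0.59 -0.44  0.19] 0.04569948973585528
[-9.34631016e-05  2.53564010e-01  2.60448263e-01]
[316.31926675 192.36423641]
[316.39439714 141.17529169]
[316.43068376 116.45195901]
120 312 321 [-0.004  0.322  0.127] [0.004 0.322 0.128] [-0.     0.322  0.13 ]
132 310 323 [-0.006  0.312  0.136] [0.006 0.312 0.137] [-0.     0.312  0.139]
144 310 323 [-0.006  0.3    0.133] [0.006 0.3   0.133] [-0.     0.301  0.139]
156 310 323 [-0.006  0.288  0.131] [0.007 0.288 0.131] [-0.     0.288  0.134]
168 310 323 [-0.006  0.276  0.129] [0.007 0.276 0.129] [-0.     0.276  0.132]
180 310 323 [-0.006  0.263  0.125] [0.007 0.263 0.126] [-0.     0.264  0.129]
192 308 325 [-0.009  0.248  0.117] [0.009 0.248 0.118] [-0.     0.251  0.128]
204 298 335 [-0.022  0.224  0.08 ] [0.022 0.225 0.081] [0.001 0.236 0.122]
216 298 335 [-0.022  0.21   0.082] [0.022 0.21  0.081] [-0.     0.223  0.12 ]
228 298 335 [-0.022  0.194  0.08 ] [0.022 0.195 0.082] [-0.     0.207  0.115]
240 298 335 [-0.022  0.179  0.081] [0.023 0.18  0.083] [-0.     0.18   0.082]
252 298 335 [-0.022  0.164  0.082] [0.023 0.164 0.081] [-0.     0.164  0.082]
```

View pics/w14o.png

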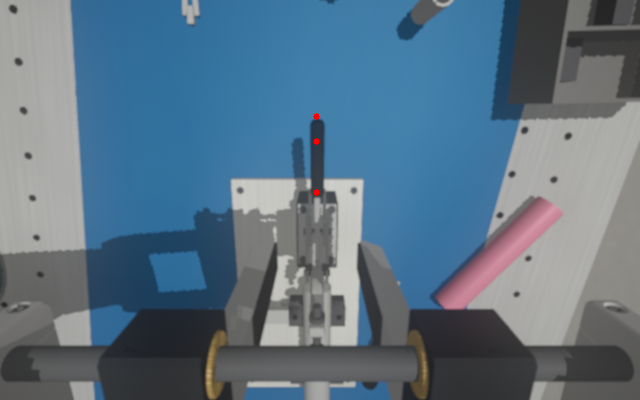

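The handle lies along x=0. At y=300 its top is at z≈139 mm, so the axis is at about 127 mm and the handle rises roughly 12° from the pivot. It is centred between the jaws at column 317, so I'm going down to straddle it.

Emit:
servo_tool([
  [0, [-0.003, 0.022, 0], 0],
  [0, [-0.0056, 0.044, -0.01], 0],
  [0, [-0.0056, 0.044, -0.04], 0],
  [0, [-0.0056, 0.044, -0.08], 0],
  [0, [-0.0056, 0.044, -0.12], 0],
  [0, [-0.0056, 0.044, -0.15], 0],
  [0, [-0.0056, 0.044, -0.17], 0],
  [0, [-0.0056, 0.044, -0.177], 0],
  [0, [-0.0056, 0.044, -0.177], 0],
])

```text
time_s: 20.78
position: [0.5466, 0.2582, 0.083]
tcp_rot: [-179.9, -0.8, 97.4]
force: [-0.2, -0.2, 0.4]
finger_gap: 0.0472
```

Run:
```python
from h import *
d=wsnap('w15.png'); print(W2F(manip.state()['position']));
```

```text
20.775 [0.5466 0.2582 0.083 ] [-179.94   -0.83   97.4 ] [-0.22 -0.18  0.38] 0.047158065775161434
[1.99054235e-04 2.98542397e-01 8.39866179e-02]
```

View pics/w15.png

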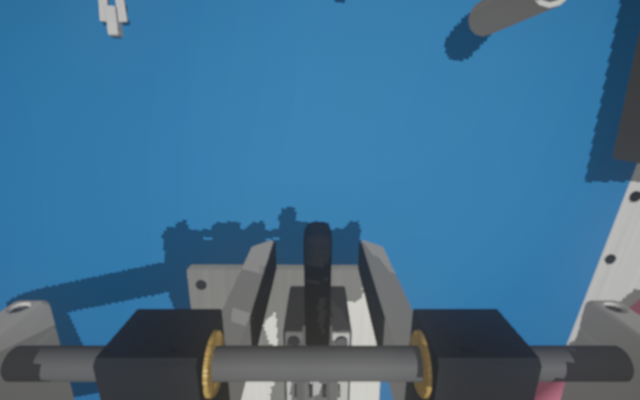

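The handle runs between the jaws (column 317), its free end at row 222 just past the fingertips. Closing with moderate grip.

Emit:
servo_tool([
  [-1, [0, 0, 0], 0],
  [-1, [0, 0, 0], 0],
  [-1, [0, 0, 0], 0],
  [-1, [0, 0, 0], 0],
], newtons=20)

```text
time_s: 21.32
position: [0.5467, 0.2581, 0.0843]
tcp_rot: [-180.0, -0.9, 97.4]
force: [-1.9, 0.1, 2.4]
finger_gap: 0.0138
```

Emit:
servo_tool([
  [-1, [0.0001, -0.001, 0.005], 0],
  [-1, [0.0003, -0.0027, 0.0101], 0],
  [-1, [0.0006, -0.0045, 0.015], 0],
  [-1, [0.0008, -0.0063, 0.0199], 0],
  [-1, [0.0011, -0.0087, 0.0246], 0],
  [-1, [0.0014, -0.0111, 0.0292], 0],
], newtons=20)

```text
time_s: 22.08
position: [0.5481, 0.2466, 0.1137]
tcp_rot: [-180.0, -0.8, 97.4]
force: [1.9, -0.4, -4.5]
finger_gap: 0.0139
```

Run:
```python
from h import *
d=wsnap('w16.png'); print(W2F(manip.state()['position']),manip.state()['wrist_torque'])
```

```text
22.075 [0.5481 0.2466 0.1137] [-179.97   -0.83   97.37] [ 1.89 -0.39 -4.54] 0.013859342215516232
[-0.00033764  0.28647006  0.11447344] [-0.07288524 -0.11175628 -0.01967012]
```

View pics/w16.png

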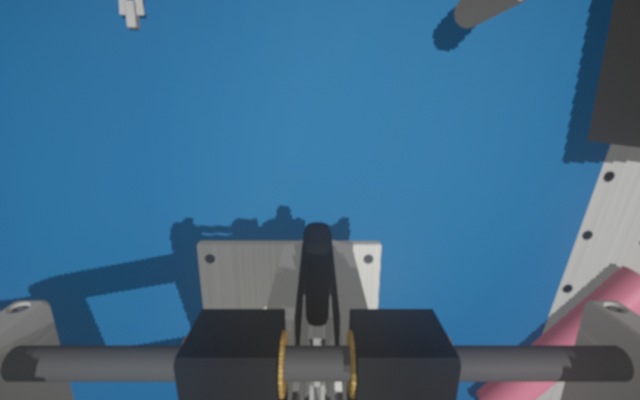

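Emit:
servo_tool([
  [-1, [0.0003, -0.0027, 0.0045], 0],
  [-1, [0.0007, -0.0057, 0.0088], 0],
  [-1, [0.0011, -0.0088, 0.0129], 0],
  [-1, [0.0016, -0.0122, 0.0169], 0],
  [-1, [0.002, -0.0158, 0.0207], 0],
  [-1, [0.0025, -0.0195, 0.0243], 0],
  [-1, [0.003, -0.0235, 0.0277], 0],
  [-1, [0.0035, -0.0276, 0.0309], 0],
  [-1, [0.004, -0.0318, 0.0339], 0],
  [-1, [0.0046, -0.0363, 0.0366], 0],
  [-1, [0.0052, -0.0409, 0.0391], 0],
  [-1, [0.0058, -0.0455, 0.0414], 0],
])

```text
time_s: 23.62
position: [0.554, 0.2006, 0.156]
tcp_rot: [-180.0, -0.8, 97.4]
force: [0.9, 1.2, -6.4]
finger_gap: 0.0141
```

Run:
```python
from h import *
d=wsnap('w17.png'); print(W2F(manip.state()['position']),manip.state()['wrist_torque']) 
d=snap('scene','s17.png'); u,v=map(int,proj(d,F2W(0,.13,.12))); 
im=cv2.resize(d['frame'][v-60:v+60,u-80:u+80],None,fx=5,fy=5,interpolation=cv2.INTER_CUBIC); cv2.imwrite('pics/s17c.png',im[:,:,::-1])
```

```text
23.625 [0.554  0.2006 0.156 ] [-179.99   -0.83   97.36] [ 0.95  1.25 -6.43] 0.014053123427817425
[-0.00031511  0.23976699  0.15635653] [ 0.47168464 -0.268199   -0.05004648]
```

View pics/s17c.png

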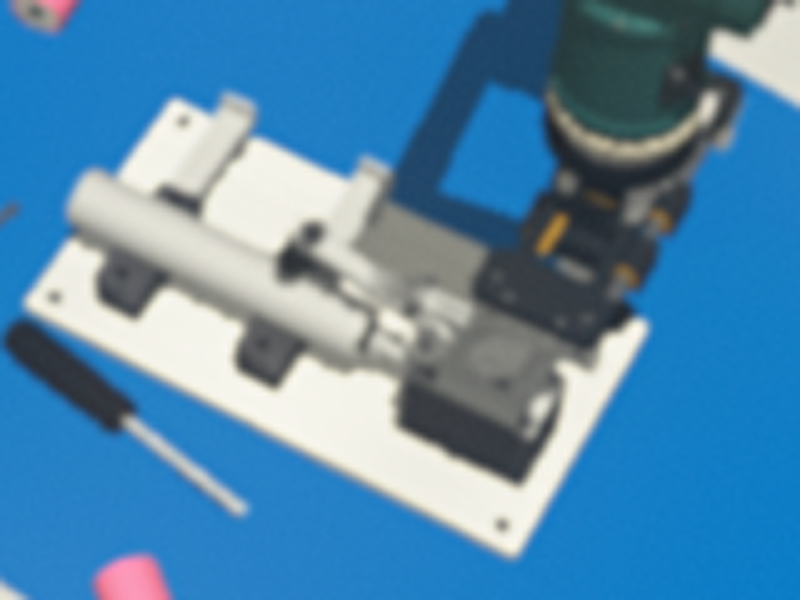

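View pics/w17.png

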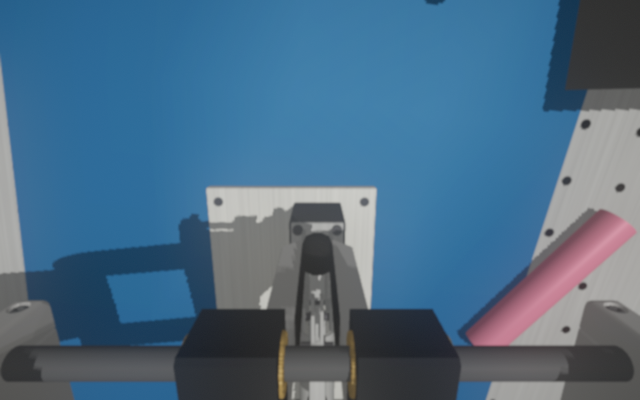

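Emit:
servo_tool([
  [-1, [0.0006, -0.0048, 0.002], 0],
  [-1, [0.0012, -0.0097, 0.0037], 0],
  [-1, [0.0019, -0.0147, 0.0052], 0],
  [-1, [0.0025, -0.0197, 0.0064], 0],
  [-1, [0.0032, -0.0249, 0.0074], 0],
  [-1, [0.0038, -0.03, 0.0081], 0],
  [-1, [0.0045, -0.0352, 0.0085], 0],
  [-1, [0.0051, -0.0404, 0.0086], 0],
])

```text
time_s: 24.72
position: [0.5591, 0.1611, 0.1656]
tcp_rot: [180.0, -1.0, 97.4]
force: [1.5, 8.2, -3.1]
finger_gap: 0.0138
```

Emit:
servo_tool([
  [-1, [0.0003, -0.0026, 0], 0],
  [-1, [0.0007, -0.0052, -0.0001], 0],
  [-1, [0.001, -0.0078, -0.0003], 0],
  [-1, [0.0013, -0.0103, -0.0005], 0],
  [-1, [0.0016, -0.0125, -0.0008], 0],
  [-1, [0.0016, -0.0125, -0.0008], 0],
])

```text
time_s: 25.48
position: [0.5606, 0.1496, 0.1656]
tcp_rot: [179.9, -1.1, 97.4]
force: [0.0, 5.6, -3.2]
finger_gap: 0.0133
```

Run:
```python
from h import *
d=wsnap('w18.png'); print(W2F(manip.state()['position']),manip.state()['wrist_torque']) 
d=snap('scene','s18.png'); u,v=map(int,proj(d,F2W(0,.13,.12))); 
im=cv2.resize(d['frame'][v-60:v+60,u-80:u+80],None,fx=5,fy=5,interpolation=cv2.INTER_CUBIC); cv2.imwrite('pics/s18c.png',im[:,:,::-1])
```

```text
25.475 [0.5606 0.1496 0.1656] [179.9   -1.1   97.45] [ 0.01  5.64 -3.16] 0.013303765517855953
[-1.82850743e-04  1.89144142e-01  1.65598377e-01] [ 1.27544761 -0.1657615  -0.03247674]
```

View pics/s18c.png

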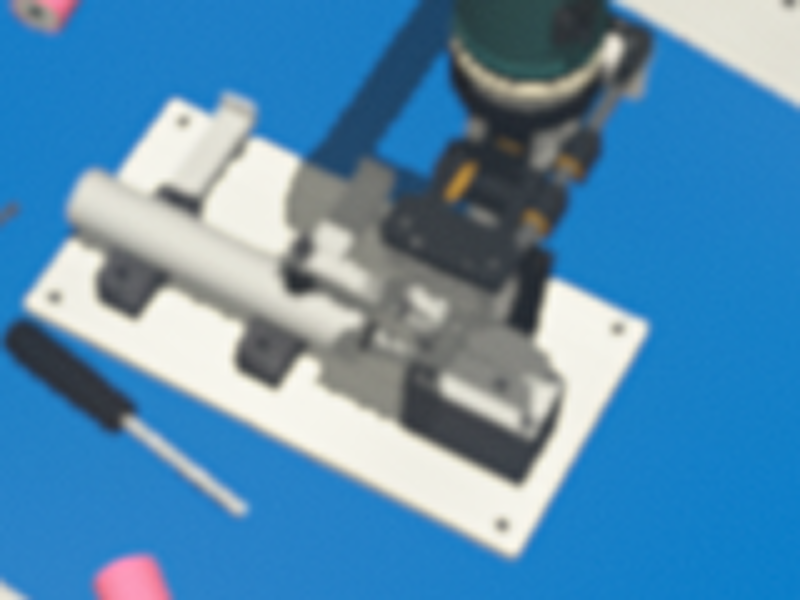

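Emit:
servo_tool([
  [-1, [0.0002, -0.0015, -0.0002], 0],
  [-1, [0.0004, -0.003, -0.0004], 0],
  [-1, [0.0004, -0.003, -0.0004], 0],
])

```text
time_s: 25.95
position: [0.5609, 0.1475, 0.1655]
tcp_rot: [179.9, -1.2, 97.5]
force: [1.6, 4.8, -4.1]
finger_gap: 0.0137
```

Emit:
servo_tool([
  [-1, [0.0002, -0.002, -0.0003], 0],
  [-1, [0.0005, -0.004, -0.0006], 0],
  [-1, [0.0006, -0.005, -0.0008], 0],
  [-1, [0.0006, -0.005, -0.0008], 0],
])

```text
time_s: 26.45
position: [0.5616, 0.1424, 0.1651]
tcp_rot: [179.9, -1.2, 97.5]
force: [0.5, 3.5, -1.8]
finger_gap: 0.0135
```

Run:
```python
from h import *
d=wsnap('w19.png'); print(W2F(manip.state()['position']),manip.state()['wrist_torque'])
```

```text
26.45 [0.5616 0.1424 0.1651] [179.86  -1.21  97.49] [ 0.53  3.54 -1.84] 0.013503433042373843
[-1.79616641e-04  1.81927807e-01  1.65147478e-01] [ 0.94828298 -0.22762026 -0.00131933]
```

View pics/w19.png

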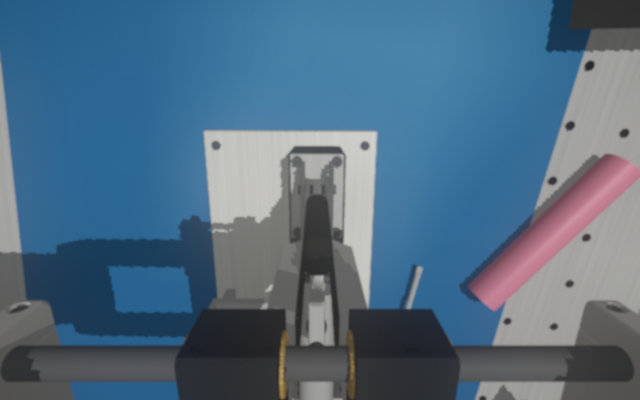

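Emit:
servo_tool([
  [-1, [0.0002, -0.002, -0.0004], 0],
  [-1, [0.0005, -0.004, -0.0008], 0],
  [-1, [0.0006, -0.005, -0.001], 0],
  [-1, [0.0006, -0.005, -0.001], 0],
])

```text
time_s: 27.0
position: [0.5624, 0.1362, 0.1644]
tcp_rot: [179.8, -1.1, 97.4]
force: [0.3, 0.0, -1.6]
finger_gap: 0.013
```

Emit:
servo_tool([
  [-1, [0.0002, -0.002, -0.0004], 0],
  [-1, [0.0004, -0.003, -0.0007], 0],
  [-1, [0.0004, -0.003, -0.0007], 0],
])

```text
time_s: 27.38
position: [0.5627, 0.1345, 0.1641]
tcp_rot: [179.8, -1.2, 97.5]
force: [0.3, 4.8, -0.2]
finger_gap: 0.0129
```

Run:
```python
from h import *
d=wsnap('w20.png'); print(W2F(manip.state()['position']),manip.state()['wrist_torque']) 
d=snap('scene','s20.png'); u,v=map(int,proj(d,F2W(0,.13,.12))); 
im=cv2.resize(d['frame'][v-60:v+60,u-80:u+80],None,fx=5,fy=5,interpolation=cv2.INTER_CUBIC); cv2.imwrite('pics/s20c.png',im[:,:,::-1])
```

```text
27.375 [0.5627 0.1345 0.1641] [179.81  -1.23  97.49] [ 0.34  4.82 -0.22] 0.012876479060362473
[-6.91930955e-05  1.73921214e-01  1.64064050e-01] [ 0.89475157 -0.20494891 -0.03149235]
```

View pics/s20c.png

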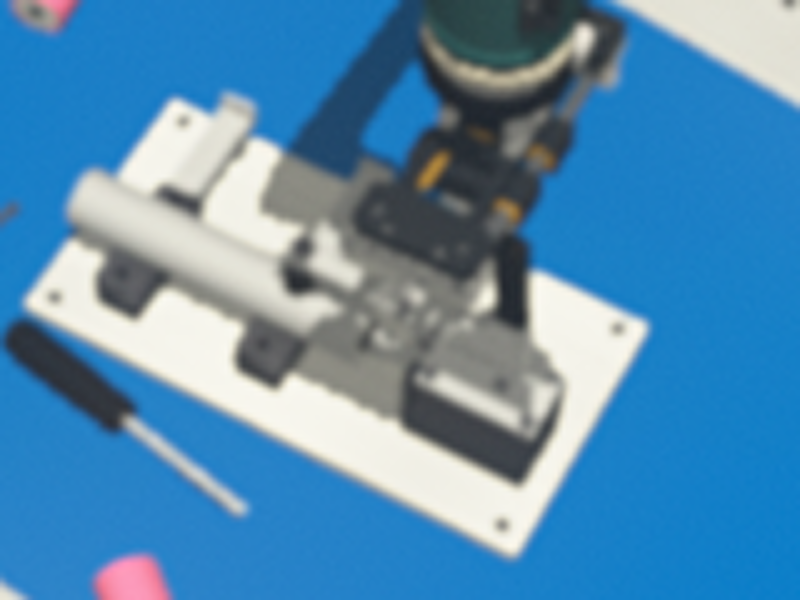

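Emit:
servo_tool([
  [-1, [0.0002, -0.0015, -0.0004], 0],
  [-1, [0.0003, -0.0025, -0.0006], 0],
  [-1, [0.0003, -0.0025, -0.0006], 0],
])

```text
time_s: 27.85
position: [0.5628, 0.1347, 0.164]
tcp_rot: [179.8, -1.5, 97.6]
force: [0.8, 8.2, -0.1]
finger_gap: 0.0126
```

The handle has passed dead centre (force fell to 0) and now stalls against its end stop at 8 N. Releasing and lifting clear.

Emit:
servo_tool([
  [0, [0, 0, 0], 0],
  [0, [0, 0, 0], 0],
  [0, [0, 0, 0], 0],
  [0, [0, 0, 0.03], 0],
  [0, [0, 0, 0.07], 0],
  [0, [0, 0, 0.11], 0],
  [0, [-0.005, 0.04, 0.13], 0],
  [0, [-0.01, 0.08, 0.13], 0],
  [0, [-0.015, 0.12, 0.13], 0],
  [0, [-0.015, 0.12, 0.13], 0],
  [0, [-0.015, 0.12, 0.13], 0],
])

```text
time_s: 29.22
position: [0.5479, 0.254, 0.2939]
tcp_rot: [179.8, -1.4, 97.6]
force: [0.2, -0.1, -0.0]
finger_gap: 0.0472
```

Run:
```python
from h import *
d=wsnap('w21.png'); print(W2F(manip.state()['position'])) 
d=snap('scene','s21.png'); u,v=map(int,proj(d,F2W(0,.13,.12))); 
im=cv2.resize(d['frame'][v-60:v+60,u-80:u+80],None,fx=5,fy=5,interpolation=cv2.INTER_CUBIC); cv2.imwrite('pics/s21c.png',im[:,:,::-1])
P=pts(d); F=np.array([W2F(p) for p in P.reshape(-1,3)]).reshape(P.shape)
m=(abs(F[...,0])<.012)&(F[...,1]>.1)&(F[...,1]<.25)&(F[...,2]>.12)&(F[...,2]<.24)&(d['frame'].max(-1)<70)
q=F[m]
for z in np.arange(.13,.24,.01):
    k=q[abs(q[:,2]-z)<.005]; 
    if len(k): print(round(z,3),len(k),np.median(k[:,1]).round(3),k[:,1].min().round(3),k[:,1].max().round(3))
d=snap('top','t21.png')
im=cv2.resize(d['frame'][180:260,230:370],None,fx=5.5,fy=5.5,interpolation=cv2.INTER_CUBIC); cv2.imwrite('pics/t21c.png',im[:,:,::-1])
```

```text
29.225 [0.5479 0.254  0.2939] [179.78  -1.43  97.59] [ 0.23 -0.1  -0.02] 0.0472446934957097
[0.0003805  0.29392075 0.29402385]
0.16 7 0.197 0.188 0.203
0.17 10 0.194 0.187 0.204
0.18 12 0.199 0.19 0.205
0.19 12 0.194 0.186 0.202
0.2 11 0.193 0.186 0.201
0.21 15 0.195 0.183 0.201
0.22 14 0.193 0.183 0.2
0.23 25 0.191 0.183 0.2
```

View pics/s21c.png

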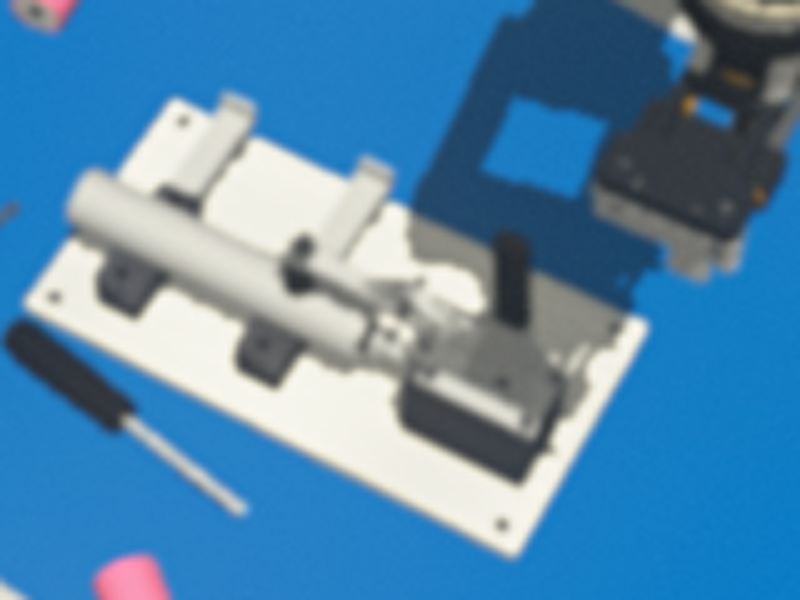

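View pics/t21c.png

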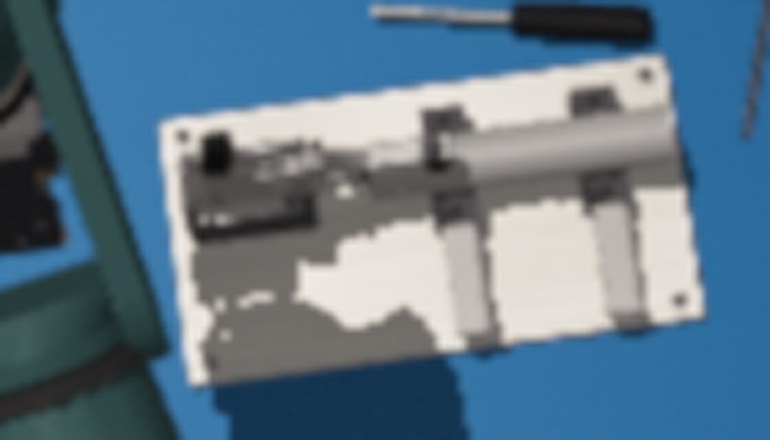

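View pics/w21.png

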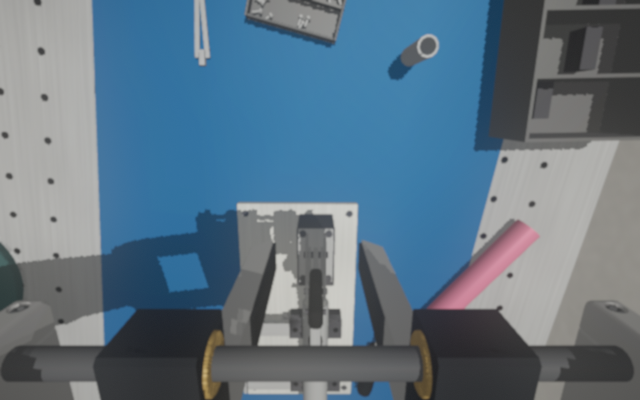

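The handle stands just past vertical and the pad is on the tube. But the fingers ended about 20 mm further on than the handle, so they may have slipped along it. I need to check that it is really locked, so I'll push from the +y side with closed fingers: a stall means locked, travel or a snap means it wasn't.

Emit:
servo_tool([
  [-1, [0.003, -0.02, 0], 0],
  [-1, [0.005, -0.04, 0], 0],
  [-1, [0.0074, -0.058, -0.01], 0],
  [-1, [0.0074, -0.058, -0.04], 0],
  [-1, [0.0074, -0.058, -0.08], 0],
  [-1, [0.0074, -0.058, -0.115], 0],
  [-1, [0.0074, -0.058, -0.126], 0],
  [-1, [0.0084, -0.066, -0.126], 0],
  [-1, [0.0084, -0.066, -0.126], 0],
])

```text
time_s: 30.5
position: [0.5577, 0.1867, 0.1702]
tcp_rot: [179.6, -1.5, 97.5]
force: [0.2, -0.6, 0.3]
finger_gap: 0.0001
```

Run:
```python
from h import *
d=wsnap('w22.png'); print(W2F(manip.state()['position']))
```

```text
30.5 [0.5577 0.1867 0.1702] [179.55  -1.47  97.45] [ 0.23 -0.63  0.35] 0.00014501442997708958
[0.00164751 0.2267467  0.17038528]
```

View pics/w22.png

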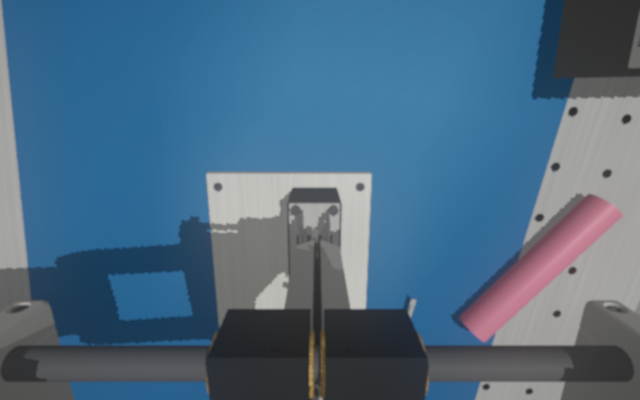

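View pics/w20.png

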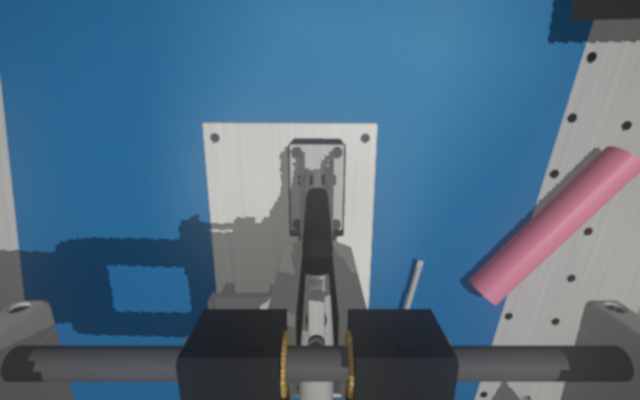

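Emit:
servo_tool([
  [-1, [0.0002, -0.002, 0], 0],
  [-1, [0.0003, -0.004, 0], 0],
  [-1, [0.0005, -0.006, 0], 0],
  [-1, [0.0006, -0.008, 0], 0],
])

```text
time_s: 31.05
position: [0.5583, 0.179, 0.1703]
tcp_rot: [179.5, -1.5, 97.5]
force: [0.6, 0.8, 1.4]
finger_gap: 0.0007
```

Emit:
servo_tool([
  [-1, [0.0002, -0.0015, 0], 0],
  [-1, [0.0003, -0.003, 0], 0],
])

```text
time_s: 31.3
position: [0.5585, 0.1759, 0.1702]
tcp_rot: [179.6, -1.5, 97.5]
force: [-0.1, 0.5, 0.5]
finger_gap: 0.0001
```

Emit:
servo_tool([
  [-1, [0.0002, -0.0015, 0], 0],
  [-1, [0.0003, -0.003, 0], 0],
])

```text
time_s: 31.55
position: [0.5588, 0.1728, 0.1702]
tcp_rot: [179.6, -1.5, 97.5]
force: [-0.3, -0.1, -0.5]
finger_gap: 0.0005
```

Emit:
servo_tool([
  [-1, [0.0002, -0.0015, 0], 0],
  [-1, [0.0003, -0.003, 0], 0],
])

```text
time_s: 31.8
position: [0.5589, 0.1722, 0.1702]
tcp_rot: [179.5, -1.8, 97.6]
force: [-1.6, 6.6, -0.4]
finger_gap: 0.0006
```

Emit:
servo_tool([
  [-1, [0.0001, -0.001, 0], 0],
  [-1, [0.0002, -0.002, 0], 0],
])

```text
time_s: 32.05
position: [0.5588, 0.1723, 0.1703]
tcp_rot: [179.5, -2.0, 97.7]
force: [-0.1, 7.4, -1.1]
finger_gap: 0.0004
```

Emit:
servo_tool([
  [-1, [0.0001, -0.001, 0], 0],
  [-1, [0.0002, -0.002, 0], 0],
])

```text
time_s: 32.3
position: [0.5588, 0.1724, 0.1703]
tcp_rot: [179.5, -2.2, 97.8]
force: [-0.4, 9.3, -0.3]
finger_gap: 0.0005
```

Emit:
servo_tool([
  [-1, [0.0002, -0.002, 0], 0],
  [-1, [0.0004, -0.0035, 0], 0],
  [-1, [0.0005, -0.0045, 0], 0],
  [-1, [0.0005, -0.0045, 0], 0],
])

```text
time_s: 32.8
position: [0.5588, 0.1726, 0.1704]
tcp_rot: [179.4, -2.7, 98.0]
force: [-0.9, 12.0, -0.4]
finger_gap: 0.0003
```

It holds rigidly at 12 N (more than the 8 N closing force) with no movement, so the handle is at its locked stop. Backing off for a final check.

Emit:
servo_tool([
  [-1, [-0.001, 0.008, 0], 0],
  [-1, [-0.004, 0.03, 0], 0],
  [-1, [-0.007, 0.055, 0.02], 0],
  [-1, [-0.009, 0.07, 0.06], 0],
  [-1, [-0.009, 0.07, 0.1], 0],
  [-1, [-0.009, 0.07, 0.13], 0],
  [-1, [-0.009, 0.07, 0.13], 0],
  [-1, [-0.009, 0.07, 0.13], 0],
])

```text
time_s: 33.8
position: [0.5496, 0.2419, 0.2987]
tcp_rot: [179.6, -2.6, 97.9]
force: [0.4, 0.4, -0.7]
finger_gap: 0.0002
```

Run:
```python
from h import *
s=manip.state(); print(s['time_s'],s['position'],s['force'])
d=snap('scene','s23.png'); u,v=map(int,proj(d,F2W(0,.08,.1)))
im=cv2.resize(d['frame'][v-45:v+45,u-60:u+60],None,fx=6.5,fy=6.5,interpolation=cv2.INTER_CUBIC); cv2.imwrite('pics/s23c.png',im[:,:,::-1])
# tube top from scene & top depth
for n in('scene','top'):
    if n=='top': d=snap('top','t23.png')
    P=pts(d); F=np.array([W2F(p) for p in P.reshape(-1,3)])
    m=(abs(F[:,0])<.03)&(F[:,1]>-.11)&(F[:,1]<.03)&(F[:,2]>.06)&(F[:,2]<.1); q=F[m]
    a=q[q[:,1]<-.05]; b=q[q[:,1]>-.03]
    print(n,len(q),np.percentile(q[:,2],97).round(4),[(np.percentile(k[:,0],[2,98])).round(4).tolist() for k in(a,b)])
    im0=load(('scene0.png' if n=='scene' else 'top0.png'))
```

```text
33.8 [0.54961306 0.24185531 0.2987414 ] [ 0.35403047  0.42921336 -0.66675735]
scene 442 0.0815 [[-0.0166, 0.0174], [-0.0167, 0.0173]]
top 346 0.0814 [[-0.0215, 0.0137], [-0.0214, 0.013]]
```

View pics/s23c.png

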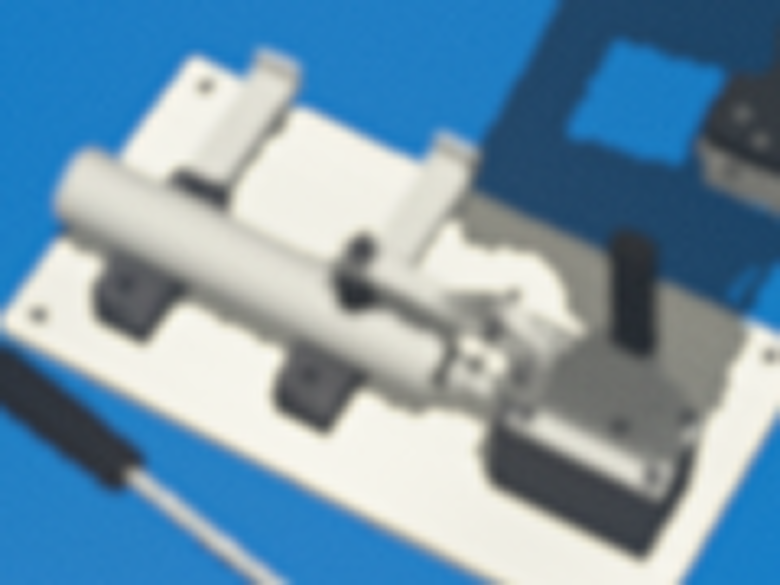

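View pics/t23.png

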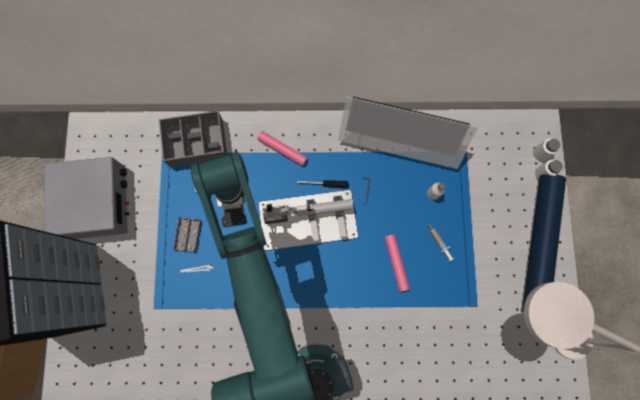

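Run:
```python
from h import *
a=load('s21.png')['frame'].astype(float);b=load('s23.png')['frame'].astype(float)
d=load('s23.png');u,v=map(int,proj(d,F2W(0,.19,.2)))
for f in(a,b):
    g=f.max(-1)[v-25:v+25,u-15:u+15]; y,x=np.where(g<75); print(len(x),(x.mean()+u-15).round(2),(y.mean()+v-25).round(2))
print(manip.finish_job())
```

```text
121 372.91 205.69
130 373.8 203.95
the job is handed in; nothing more can be done
None
```

The tube is seated in the vees, up against the stop bolt and clamped, and I handed the job in at about 34 s of the 72 s. No verdict came back.

- **Rolling in:** My first push went wrong. The real fingertips sit about 27 mm above the stated TCP, so they rode up onto the tube and pressed on it with about 16 N. I lifted off, went lower and rolled it in at about 1 N. It settled in the vees on its own with its top at 76 mm, centred within about 1 mm and square.
- **Stop bolt:** I slid the tube against about 3 N of friction until it stalled, then held it there at about 7 N. By difference, about 4 N went onto the bolt, under the 12 N limit. I did not measure that force directly.
- **Clamp:** I gripped the handle and carried it over in an arc. The fingers slipped along it near the end, so I released and pushed the handle again with closed fingers. It did not move at 12 N, more than the 8 N it needs to close, so I took it as locked.

**Last checks:**
- **Pictures:** They show the pad on the tube, the tube's end against the button, the handle just past upright, and the tools and other parts where they were. The robot is clear of everything.
- **Handle angle:** By camera it reads about 1.43 rad, too coarse to confirm the 1.43 threshold. The locked state therefore rests on the push test.
- **Handle in the pictures:** It shows 1 to 2 pixels apart before and after the push test. I did not resolve that before handing in.
- **Fixed-camera heights:** They read about 5 mm high throughout, so I relied on the wrist camera for heights.

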